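# Changing the jars on a laboratory shaker

### The job

Change over the sample shaker: pull its speed lever fully back to idle (towards the robot), then, leaving it at idle, move every finished squat jar from the shaker platform to the cork mat and every waiting tall jar from the steel tray to the platform, all standing upright. Only then set the lever straight up at the middle mark. The jars are thin glass: grip them with no more than 40 N and put them down gently, without dropping or pressing them, and leave the other things on the bench where they are.

Things in the scene. Friction and masses are not known exactly. Their poses are not given: they have to be found in the camera images.
- squat1: squat amber glass jar with a white cap, finished: 56 mm in diameter, 48 mm tall, 0.11 to 0.22 kg (cap 52 mm wide, top 14 mm of the height). Thin glass: cracks if gripped with more than about 40 N. Origin: centre of its underside, z up through the cap. Absent in some runs.
- squat2: squat amber glass jar with a white cap, finished: 56 mm in diameter, 48 mm tall, 0.11 to 0.22 kg (cap 52 mm wide, top 14 mm of the height). Thin glass: cracks if gripped with more than about 40 N. Origin: centre of its underside, z up through the cap. Absent in some runs.
- tall1: taller amber glass jar with a white cap, waiting: 46 mm in diameter, 66 mm tall, 0.11 to 0.22 kg (cap 42 mm wide, top 14 mm of the height). Thin glass: cracks if gripped with more than about 40 N. Origin: centre of its underside, z up through the cap. Absent in some runs.
- tall2: taller amber glass jar with a white cap, waiting: 46 mm in diameter, 66 mm tall, 0.11 to 0.22 kg (cap 42 mm wide, top 14 mm of the height). Thin glass: cracks if gripped with more than about 40 N. Origin: centre of its underside, z up through the cap. Absent in some runs.
- tall3: taller amber glass jar with a white cap, waiting: 46 mm in diameter, 66 mm tall, 0.11 to 0.22 kg (cap 42 mm wide, top 14 mm of the height). Thin glass: cracks if gripped with more than about 40 N. Origin: centre of its underside, z up through the cap. Absent in some runs.
- tall4: taller amber glass jar with a white cap, waiting: 46 mm in diameter, 66 mm tall, 0.11 to 0.22 kg (cap 42 mm wide, top 14 mm of the height). Thin glass: cracks if gripped with more than about 40 N. Origin: centre of its underside, z up through the cap. Absent in some runs.
- platform: the shaker's black rubber platform, 240 mm (x) by 210 mm (y), inside aluminium lips 8 mm high; its top is 75 mm above the bench. Origin: centre of its top surface, z up. The shaker's white case is 260 mm by 320 mm, the lever stands on its grey strip on the platform's -y side
- lever (a joint): the shaker's speed lever, hinged about an axis along the platform's y, in rad: 0 = leaning 40 degrees towards the platform's -x (robot) side against its stop = idle; 0.70 = straight up, the middle mark of the scale; 1.40 = leaning 40 degrees to +x = full speed. It stays where it is left and takes about 2 N at the knob
- lever_knob (a point): centre of the ball knob (24 mm in diameter, black) on the end of the lever's 8 mm steel rod, 95 mm from the hinge axis
- lever_hinge (a point): point on the lever's hinge axis below the rod, 70 mm above the bench, fixed to the shaker; axes parallel to the platform's (hinge axis = y)
- mat: flat cork mat on the bench, 180 mm (x) by 200 mm (y), 4 mm thick. Origin: centre of its underside, z up
- tray: steel tray fixed to the bench, 220 mm by 220 mm, rim 16 mm high, walls 4 mm, floor about 4 mm thick, in which the waiting jars stand. Origin: centre of its underside, z up
- beaker: bystander: empty glass beaker, 66 mm wide, 85 mm tall, origin at its underside
- dish: bystander: white ceramic dish, 70 mm wide, 28 mm tall, origin at its underside
- reagent: bystander: white plastic bottle, 48 mm wide, 130 mm tall, origin at its underside
- pipette: bystander: hand pipette lying along its x, from -125 to +110 mm, 24 mm thick
- spatula: bystander: flat white plastic spatula lying along the middle of the tray, along its own x from -60 to +80 mm, 14 mm wide, 4 mm thick
- sparelid: bystander: loose white jar lid lying on the cork mat near the middle of its +x edge, 42 mm wide, 14 mm tall
Things that resemble listed ones, but are neither listed nor needed, are in the scene too. What is shaped like the tall3 but green is not meant. Leave any yellow look-alike of the tall4 alone.

How it is judged:
On the way, in this order (a step that is already met when the one before it is completed fails the run):
1. the lever is at idle (value of joint lever below 0.09 rad), for 0.2 s.
2. with the lever at idle, every squat jar stands on the mat and every tall jar on the platform (value of joint lever below 0.09 rad and x of squat1 in the frame of mat between -0.085 and 0.085 m and y of squat1 in the frame of mat between -0.095 and 0.095 m and z of squat1 in the frame of mat between -0.002 and 0.01 m and angle between each of squat1, squat2, tall1, tall2, tall3, tall4's own z axis and vertical below 0.12 rad and x of squat2 in the frame of mat between -0.085 and 0.085 m and y of squat2 in the frame of mat between -0.095 and 0.095 m and z of squat2 in the frame of mat between -0.002 and 0.01 m and x of tall1 in the frame of platform between -0.115 and 0.115 m and y of tall1 in the frame of platform between -0.105 and 0.105 m and z of tall1 in the frame of platform between -0.006 and 0.006 m and x of tall2 in the frame of platform between -0.115 and 0.115 m and y of tall2 in the frame of platform between -0.105 and 0.105 m and z of tall2 in the frame of platform between -0.006 and 0.006 m and x of tall3 in the frame of platform between -0.115 and 0.115 m and y of tall3 in the frame of platform between -0.105 and 0.105 m and z of tall3 in the frame of platform between -0.006 and 0.006 m and x of tall4 in the frame of platform between -0.115 and 0.115 m and y of tall4 in the frame of platform between -0.105 and 0.105 m and z of tall4 in the frame of platform between -0.006 and 0.006 m), for 0.2 s.
3. the lever is at the middle mark (value of joint lever between 0.58 and 0.82 rad), for 0.2 s.
At the end, for the whole second after the job is handed in: every squat jar present stands upright (within 7 degrees) on the cork mat and every tall jar on the shaker platform (its centre within the edges), at rest; the lever stands within 0.12 rad of straight up (0.70) (all of step 3 and x of squat1 in the frame of mat between -0.085 and 0.085 m and y of squat1 in the frame of mat between -0.095 and 0.095 m and z of squat1 in the frame of mat between -0.002 and 0.01 m and angle between each of squat1, squat2, tall1, tall2, tall3, tall4's own z axis and vertical below 0.12 rad and x of squat2 in the frame of mat between -0.085 and 0.085 m and y of squat2 in the frame of mat between -0.095 and 0.095 m and z of squat2 in the frame of mat between -0.002 and 0.01 m and x of tall1 in the frame of platform between -0.115 and 0.115 m and y of tall1 in the frame of platform between -0.105 and 0.105 m and z of tall1 in the frame of platform between -0.006 and 0.006 m and x of tall2 in the frame of platform between -0.115 and 0.115 m and y of tall2 in the frame of platform between -0.105 and 0.105 m and z of tall2 in the frame of platform between -0.006 and 0.006 m and x of tall3 in the frame of platform between -0.115 and 0.115 m and y of tall3 in the frame of platform between -0.105 and 0.105 m and z of tall3 in the frame of platform between -0.006 and 0.006 m and x of tall4 in the frame of platform between -0.115 and 0.115 m and y of tall4 in the frame of platform between -0.105 and 0.105 m and z of tall4 in the frame of platform between -0.006 and 0.006 m and linear speed of each of squat1, squat2, tall1, tall2, tall3, tall4 below 0.02 m/s); the robot touches nothing.
It fails at once if a jar is squeezed hard enough to crack it (gripped with clearly more than 40 N) (contact force between the fingers and squat1 above 100 N or contact force between the fingers and squat2 above 100 N or contact force between the fingers and tall1 above 100 N or contact force between the fingers and tall2 above 100 N or contact force between the fingers and tall3 above 100 N or contact force between the fingers and tall4 above 100 N).
It fails at once if a jar is pressed on to the platform or mat with more than 60 N (contact force between any of squat1, squat2 and mat above 60 N or contact force between any of tall1, tall2, tall3, tall4 and platform above 60 N).
It fails at once if a jar is let go more than 15 mm above the platform or mat ((x of squat1 in the frame of mat between -0.09 and 0.09 m and y of squat1 in the frame of mat between -0.1 and 0.1 m and z of squat1 in the frame of mat above 0.019 m and angle between squat1's own z axis and vertical below 0.3 rad and contact force between the fingers and squat1 below 0.5 N) or (x of squat2 in the frame of mat between -0.09 and 0.09 m and y of squat2 in the frame of mat between -0.1 and 0.1 m and z of squat2 in the frame of mat above 0.019 m and angle between squat2's own z axis and vertical below 0.3 rad and contact force between the fingers and squat2 below 0.5 N) or (x of tall1 in the frame of platform between -0.12 and 0.12 m and y of tall1 in the frame of platform between -0.105 and 0.105 m and z of tall1 in the frame of platform above 0.015 m and angle between tall1's own z axis and vertical below 0.3 rad and contact force between the fingers and tall1 below 0.5 N) or (x of tall2 in the frame of platform between -0.12 and 0.12 m and y of tall2 in the frame of platform between -0.105 and 0.105 m and z of tall2 in the frame of platform above 0.015 m and angle between tall2's own z axis and vertical below 0.3 rad and contact force between the fingers and tall2 below 0.5 N) or (x of tall3 in the frame of platform between -0.12 and 0.12 m and y of tall3 in the frame of platform between -0.105 and 0.105 m and z of tall3 in the frame of platform above 0.015 m and angle between tall3's own z axis and vertical below 0.3 rad and contact force between the fingers and tall3 below 0.5 N) or (x of tall4 in the frame of platform between -0.12 and 0.12 m and y of tall4 in the frame of platform between -0.105 and 0.105 m and z of tall4 in the frame of platform above 0.015 m and angle between tall4's own z axis and vertical below 0.3 rad and contact force between the fingers and tall4 below 0.5 N)).
It fails at once if a bystander is pushed more than 60 mm away (distance of any of beaker, dish, reagent, pipette, spatula, sparelid from where it was at the start of the episode above 0.06 m).
Of squat1, squat2 only 1 to 2 are there at a start; the rules pass over those that are not, and their reading is None.
Of tall1, tall2, tall3, tall4 only 2 to 4 are there at a start; the rules pass over those that are not, and their reading is None.
At some moment in a run one of squat1, squat2, tall1, tall2, tall3, tall4 may be knocked a few centimetres aside while the robot is not near it.
It also fails if it takes over 210 s, if anything falls off the work surface, if the arm or the gripper's body presses on something with over 40 N, if the wrist force passes 120 N, or if a joint passes its speed limit or range.

### The arm

A 7-joint arm with a two-finger parallel gripper is mounted at the origin on the work surface. World frame = base frame: x ahead of the robot, y to its left, z up, the work surface at z = 0. Lengths are in m, angles in rad, forces in N, time in s.
With the tool pointing down it reaches from about 0.4 to 0.925 m from the base axis. Payload 4.1 kg.
Tool frame: the origin (TCP) lies at the very end of the fingers, on their centre line; the grasp point (between the pads) lies 19 mm behind it (manip.pinch_z is the z of the grasp point in the tool frame, in m); z points along the fingers, y is the line along which they close (so a half turn about z gives the same grasp; the last joint's range is limited). The gripper opens to 85 mm and grips with 20 to 120 N. Pads are 22 mm wide; open, the fingers measure 114 mm over their backs; the gripper's body (76 mm by 85 mm) begins 54 mm behind the grasp point. The pads swing forward as they close: fully open they stand 13 mm farther back than shut.
Start: joints at [1.044, 0.398, 0.045, 1.537, -0.019, 1.207, -0.051], TCP at [0.27, -0.591, 0.231] pointing down, gripper open.
Joint ranges: [-2.82, 2.82], [-0.49, 2.23], [-1.37, 1.46], [0, 2.46], [-1.36, 4.5], [0.23, 2], [-2.94, 2.94]. Speed limits (rad/s): [2.57, 2.57, 3.14, 3.14, 3.14, 3.14, 3.14].

### API

Orientations are given as a unit quaternion [w, x, y, z].
In Python, from cell import manip, viewer, order gives the robot as it stands.
- The arm moves only by the tool servo_tool, never from a script. Its argument "deltas" is a list of rows, each an object of numbers: "gripper": the opening, from 0 (shut) to 1 (fully open); "tx", "ty", "tz": the shift along the tool's x, y, z in m; "yaw": the turn about the tool's z in rad. In form: [{"gripper": .., "tx": .., "ty": .., "tz": .., "yaw": ..}, ...]. A call has 1 to 20 rows; each row is the pose to reach, as a shift and turn from the pose commanded when the call began, along the tool's axes at that moment; what a row does not reach only later rows make up. A row lasts 1/12 s, in which the tool goes at most 41.7 mm and 7.16 degrees, less where a joint would pass 70% of its speed; a pose out of reach is approached as far as the arm can. A call with a gripper value outside its range is refused whole. The fingers move at their own pace and stop on an object; the grip force is fixed at half the most. Time passes only in rows, so rows that repeat a pose let the fingers close. It gives the time, the measured TCP pose, the force, the opening and the grip force at its end, in the units of the state.
- manip.read_state(): the state, without advancing time (a new reading comes with each control period).
- viewer.capture(name): name is "side" or "top" or "wrist"; returns a dict with "color" (480x640x3 uint8, red, green, blue), "range_z" (480x640 float32, m along the optical axis (not along the pixel's ray), 0 where there is no reading), "mtx" (3x3 intrinsics, pixels), "k1" (the pictures are not rectified: a ray, as slopes to the right and down, at radius r is drawn at 1 + k1 r^2 times it, then the intrinsics apply), "view" (4x4, takes a point from world to camera coordinates). Camera axes: x right, y up, looking along -z (the intrinsics and any distortion apply to the point x, -y, -z); pixel columns grow to the right and rows downward; lengths in m; the calibration is good to about 2 mm. A picture is of the moment at which its call begins.
- order.job_done(): hands the job in; it is judged then, once.
The state is a dict: "time": time; "joint_pos": joint angles; "qd": joint speeds; "effort": joint torques, N m; "tool_pos": TCP position; "eef_rot": TCP orientation; "ft_force": force on the tool from outside, world axes, zero at the start; "torque": the same for the moment, N m; "grip_width": finger opening in m; "grip_force": force on a finger pad.
Only numpy, scipy, OpenCV 4.12 (cv2) and the standard library are available. Lean on these libraries where they do the work, as an engineer would, in place of code of your own. Each camera call takes 0.05 s, during which the arm holds its last target. There are 200 camera calls.

## Working session

There is one attempt and no reset: what is moved stays moved. The work goes in short steps, Python scripts to look and compute and a tool call to move; the robot and the scene stay as the last step left them, time stands still between calls to the robot, and variables do not carry over. Pictures are saved under pics/ and viewed, at most 14 in all, crops included, and the job is handed in when it is done.

Besides the shell and the picture viewer there is one more tool, called after "Emit:" in YAML: its name, and indented under it one key for each argument. servo_tool: Moves the arm, as the interface text tells. Its arguments: {"type":"object","properties":{"deltas":{"type":"array"}},"required":["deltas"]}

```bash
ls; mkdir -p pics
cat > h.py <<'E'
import numpy as np, cv2
from cell import manip, viewer, order
def cap(n):
    return viewer.capture(n)
def save(c,f,crop=None,scale=1):
    im=c["color"][...,::-1]
    if crop: x0,y0,x1,y1=crop; im=im[y0:y1,x0:x1]
    cv2.imwrite("pics/"+f,cv2.resize(im,None,fx=scale,fy=scale,interpolation=cv2.INTER_CUBIC))
def rays(c,px):
    px=np.asarray(px,float).reshape(-1,1,2)
    s=cv2.undistortPoints(px,np.array(c["mtx"],float),np.array([c["k1"],0,0,0.])).reshape(-1,2)
    V=np.array(c["view"]); R=V[:3,:3]; o=-R.T@V[:3,3]
    d=np.c_[s[:,0],-s[:,1],-np.ones(len(s))]@R
    return o,d
def onplane(c,px,z):
    o,d=rays(c,px); return o+d*((z-o[2])/d[:,2])[:,None]
def cloud(c):
    h,w=c["range_z"].shape; v,u=np.mgrid[:h,:w]
    o,d=rays(c,np.c_[u.ravel(),v.ravel()]); r=c["range_z"].ravel()
    P=o+d*r[:,None]; P[r==0]=np.nan
    return P.reshape(h,w,3)
E
python3 - <<'E'
from h import *
print(manip.read_state(), manip.pinch_z)
for n in ("top","side"):
    c=cap(n); save(c,n+"0.png"); np.savez(n+"0.npz",**c)
    print(n,np.round(c["mtx"],1).tolist(),c["k1"],np.round(np.array(c["view"]),3).tolist())
E
```

```text
pics
{'time': 0.0, 'joint_pos': array([ 1.04399651,  0.39916617,  0.0450309 ,  1.53789148, -0.01869707,
        1.20688942, -0.05071568]), 'qd': array([-0.00078485, -0.00035906, -0.00111213,  0.00275959, -0.00116753,
        0.00188273, -0.00064979]), 'effort': array([-7.97785697e-05, -4.75119853e+01,  1.36492018e+00, -2.54217303e+01,
        1.16304032e-02,  9.73876391e-03, -4.39735757e-06]), 'tool_pos': array([ 0.26942146, -0.59083394,  0.23027498]), 'eef_rot': array([-9.27917874e-04,  9.77199435e-01,  2.12321290e-01, -2.70453584e-04]), 'ft_force': array([0.32221596, 0.16131403, 0.26854132]), 'torque': array([ 0.02420311, -0.0273131 ,  0.01597151]), 'grip_force': 0.0, 'grip_width': 0.08541634067447623} -0.0187
top [[541.9, 0.0, 323.5], [0.0, 541.9, 233.3], [0.0, 0.0, 1.0]] -0.08269513011286504 [[0.0, -1.0, -0.014, -0.008], [0.987, -0.002, 0.159, -0.472], [-0.159, -0.014, 0.987, -1.538], [0.0, 0.0, 0.0, 1.0]]
side [[555.2, 0.0, 312.6], [0.0, 555.2, 248.3], [0.0, 0.0, 1.0]] 0.05840526487323909 [[-0.93, -0.368, -0.01, 0.402], [0.272, -0.704, 0.656, -0.207], [-0.249, 0.607, 0.755, -1.187], [0.0, 0.0, 0.0, 1.0]]
```

View pics/top0.png

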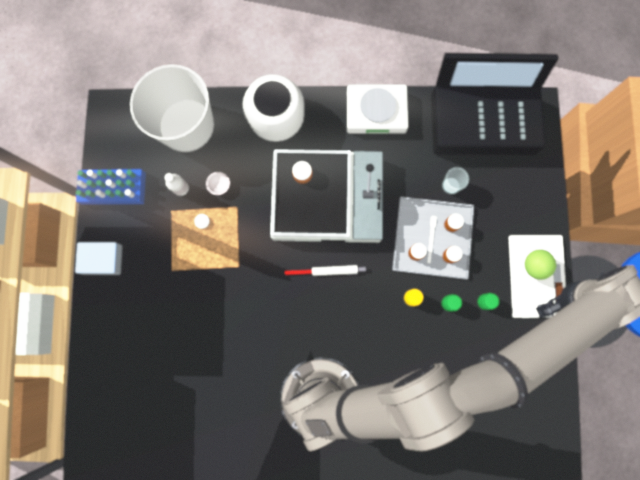

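View pics/side0.png

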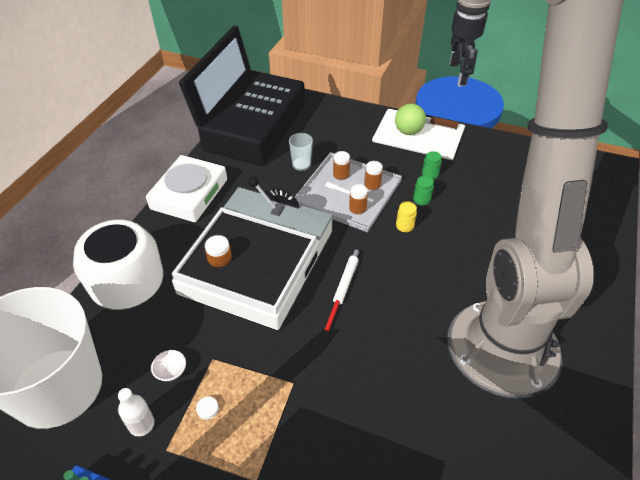

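The top view shows one squat jar on the platform at (302,172), three tall jars in the tray at (456,221), (419,251) and (454,254), and the lever knob at (370,167) leaning to +x. The mat is at (205,238) with the spare lid on it at (202,221). Three things could be mistaken for a tall jar: green look-alikes at (452,302) and (488,301), and a yellow one at (414,297). I choose only the white-capped amber jars.

```bash
cat > m.py <<'E'
from h import *
def white(c):
    hsv=cv2.cvtColor(c["color"],cv2.COLOR_RGB2HSV); return ((hsv[...,1]<60)&(hsv[...,2]>190)).astype(np.uint8)
def caps(P,m,z0,z1,box):
    M=((P[...,2]>z0)&(P[...,2]<z1)&(P[...,0]>box[0])&(P[...,0]<box[1])&(P[...,1]>box[2])&(P[...,1]<box[3])).astype(np.uint8)
    if m is not None: M&=m
    n,l,s,ce=cv2.connectedComponentsWithStats(M)
    out=[]
    for i in range(1,n):
        if s[i,4]<40: continue
        q=P[l==i]; out.append((ce[i].round(1).tolist(),int(s[i,4]),np.round(np.nanmedian(q,0),4).tolist(),np.round((q.min(0)+q.max(0))/2,4).tolist(),np.round(np.ptp(q,0),3).tolist()))
    return out
E
python3 - <<'E'
from m import *
for n in ("top","side"):
    c=dict(np.load(n+"0.npz")); P=cloud(c); np.save(n+"P.npy",P)
    print(n)
    print(" talls+sq z.06-.08 tray");
    for o in caps(P,None,.058,.08,(.3,.75,-.45,-.15)): print(o)
    print(" squat");
    for o in caps(P,None,.112,.135,(.4,.8,-.1,.18)): print(o)
    print(" knob");
    for o in caps(P,None,.09,.2,(.4,.85,-.2,-.08)): print(o)
    print(" mat items")
    for o in caps(P,None,.013,.03,(.3,.75,.2,.5)): print(o)
t=np.load("topP.npy")
for p in [(276,154),(348,154),(274,237),(348,237),(382,153),(381,240),(173,211),(238,208),(173,270),(238,268),(400,199),(473,207),(394,271),(468,277),(370,195),(310,195),(205,250),(435,265),(370,167)]: print(p,t[p[1],p[0]].round(3))
c=dict(np.load("top0.npz")); save(c,"crop.png",(260,130,500,320),3.2)
E
```

```text
top
 talls+sq z.06-.08 tray
([452.7, 147.2], 115, [0.7201, -0.3869, 0.0706], [0.7321, -0.3936, 0.069], [0.032, 0.111, 0.022])
([377.4, 193.5], 748, [0.5836, -0.1629, 0.0691], [0.5805, -0.165, 0.0692], [0.261, 0.03, 0.02])
([460.7, 174.7], 80, [0.6428, -0.4126, 0.0703], [0.6277, -0.3967, 0.0692], [0.056, 0.053, 0.021])
([454.9, 221.0], 178, [0.5015, -0.3849, 0.0692], [0.5017, -0.3855, 0.0682], [0.043, 0.041, 0.019])
([418.5, 250.5], 176, [0.4167, -0.2777, 0.0697], [0.4164, -0.2785, 0.0687], [0.04, 0.042, 0.02])
([453.4, 253.5], 180, [0.4079, -0.3769, 0.0693], [0.4088, -0.3781, 0.0678], [0.043, 0.041, 0.019])
 squat
([273.6, 120.1], 354, [0.7851, 0.1347, 0.1271], [0.7841, 0.128, 0.1235], [0.032, 0.104, 0.023])
([301.5, 170.3], 267, [0.638, 0.0515, 0.1216], [0.6378, 0.0527, 0.1218], [0.052, 0.048, 0.019])
 knob
([369.1, 173.0], 106, [0.6289, -0.1356, 0.1455], [0.6198, -0.1363, 0.1268], [0.059, 0.02, 0.072])
([378.8, 192.2], 72, [0.5775, -0.1644, 0.1076], [0.5796, -0.1656, 0.1067], [0.079, 0.008, 0.026])
 mat items
([217.0, 182.2], 201, [0.6335, 0.316, 0.0212], [0.6277, 0.3099, 0.0215], 
[... 1655 characters left out ...]
.5978, 0.4396, 0.0223], [0.6095, 0.4302, 0.0213], [0.033, 0.043, 0.017])
(276, 154) [0.7   0.13  0.077]
(348, 154) [ 0.698 -0.08   0.08 ]
(274, 237) [0.458 0.134 0.058]
(348, 237) [ 0.457 -0.078  0.065]
(382, 153) [ 0.706 -0.18   0.063]
(381, 240) [ 0.457 -0.178  0.006]
(173, 211) [0.547 0.448 0.002]
(238, 208) [0.555 0.25  0.003]
(173, 270) [0.367 0.438 0.008]
(238, 268) [ 0.375  0.247 -0.006]
(400, 199) [ 0.579 -0.236  0.014]
(473, 207) [ 0.558 -0.458 -0.003]
(394, 271) [ 0.365 -0.216 -0.004]
(468, 277) [ 0.347 -0.435 -0.007]
(370, 195) [ 0.575 -0.142  0.082]
(310, 195) [0.577 0.03  0.076]
(205, 250) [ 0.428  0.347 -0.002]
(435, 265) [ 0.382 -0.336  0.004]
(370, 167) [ 0.637 -0.137  0.155]
```

View pics/crop.png

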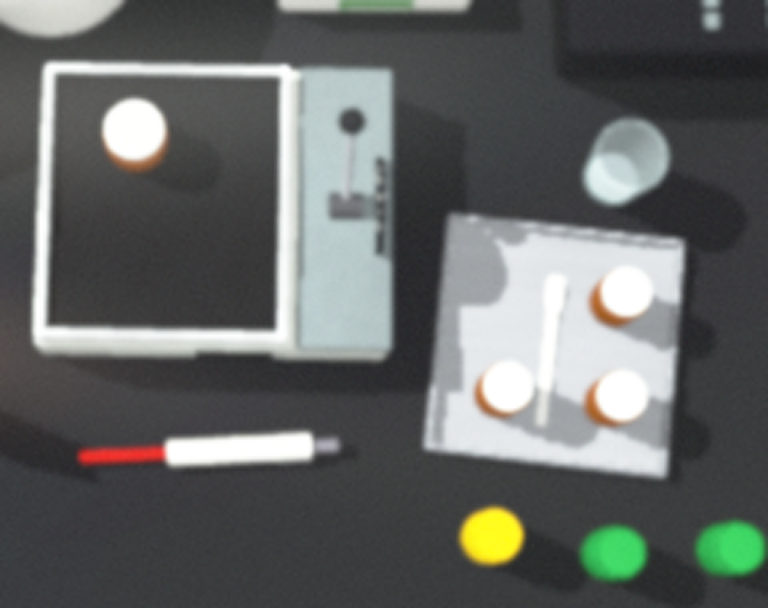

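The crop shows white-capped amber jars at tray pixels (456,221), (419,251) and (454,254), and the squat at (302,172). The sizes and heights agree with the listing: tops at 0.070 and 0.123 m, caps about 42 and 52 mm wide. The knob is at (0.638, -0.137, 0.143), which means full speed. I'll start with the lever.

Emit:
servo_tool:
  deltas:
    - {"gripper": 0, "tx": 0.571, "ty": -0.239, "tz": -0.02, "yaw": 0.428}
    - {"gripper": 0, "tx": 0.571, "ty": -0.239, "tz": -0.02, "yaw": 0.428}
    - {"gripper": 0, "tx": 0.571, "ty": -0.239, "tz": -0.02, "yaw": 0.428}
    - {"gripper": 0, "tx": 0.571, "ty": -0.239, "tz": -0.02, "yaw": 0.428}
    - {"gripper": 0, "tx": 0.571, "ty": -0.239, "tz": -0.02, "yaw": 0.428}
    - {"gripper": 0, "tx": 0.571, "ty": -0.239, "tz": -0.02, "yaw": 0.428}
    - {"gripper": 0, "tx": 0.571, "ty": -0.239, "tz": -0.02, "yaw": 0.428}
    - {"gripper": 0, "tx": 0.571, "ty": -0.239, "tz": -0.02, "yaw": 0.428}
    - {"gripper": 0, "tx": 0.571, "ty": -0.239, "tz": -0.02, "yaw": 0.428}
    - {"gripper": 0, "tx": 0.571, "ty": -0.239, "tz": -0.02, "yaw": 0.428}
    - {"gripper": 0, "tx": 0.571, "ty": -0.239, "tz": -0.02, "yaw": 0.428}
    - {"gripper": 0, "tx": 0.571, "ty": -0.239, "tz": -0.02, "yaw": 0.428}
    - {"gripper": 0, "tx": 0.571, "ty": -0.239, "tz": -0.02, "yaw": 0.428}
    - {"gripper": 0, "tx": 0.571, "ty": -0.239, "tz": -0.02, "yaw": 0.428}
    - {"gripper": 0, "tx": 0.571, "ty": -0.239, "tz": -0.02, "yaw": 0.428}
    - {"gripper": 0, "tx": 0.571, "ty": -0.239, "tz": -0.02, "yaw": 0.428}
    - {"gripper": 0, "tx": 0.571, "ty": -0.239, "tz": -0.02, "yaw": 0.428}
    - {"gripper": 0, "tx": 0.571, "ty": -0.239, "tz": -0.02, "yaw": 0.428}
    - {"gripper": 0, "tx": 0.571, "ty": -0.239, "tz": -0.02, "yaw": 0.428}

```text
time: 1.68
tool_pos: [0.6891, -0.1392, 0.2509]
eef_rot: [0.001, 1.0, -0.001, -0.001]
ft_force: [0.1, -0.7, -0.4]
grip_width: -0.0001
grip_force: 0.0
```

Emit:
servo_tool:
  deltas:
    - {"gripper": 0, "tx": 0, "ty": -0.002, "tz": 0.04, "yaw": 0}
    - {"gripper": 0, "tx": 0, "ty": -0.002, "tz": 0.08, "yaw": 0}
    - {"gripper": 0, "tx": 0, "ty": -0.002, "tz": 0.12, "yaw": 0}
    - {"gripper": 0, "tx": 0, "ty": -0.002, "tz": 0.12, "yaw": 0}
    - {"gripper": 0, "tx": -0.015, "ty": -0.002, "tz": 0.12, "yaw": 0}
    - {"gripper": 0, "tx": -0.025, "ty": -0.002, "tz": 0.12, "yaw": 0}
    - {"gripper": 0, "tx": -0.035, "ty": -0.002, "tz": 0.12, "yaw": 0}
    - {"gripper": 0, "tx": -0.045, "ty": -0.002, "tz": 0.12, "yaw": 0}
    - {"gripper": 0, "tx": -0.055, "ty": -0.002, "tz": 0.12, "yaw": 0}
    - {"gripper": 0, "tx": -0.065, "ty": -0.002, "tz": 0.12, "yaw": 0}
    - {"gripper": 0, "tx": -0.075, "ty": -0.002, "tz": 0.12, "yaw": 0}
    - {"gripper": 0, "tx": -0.085, "ty": -0.002, "tz": 0.12, "yaw": 0}
    - {"gripper": 0, "tx": -0.095, "ty": -0.002, "tz": 0.12, "yaw": 0}
    - {"gripper": 0, "tx": -0.105, "ty": -0.002, "tz": 0.12, "yaw": 0}
    - {"gripper": 0, "tx": -0.115, "ty": -0.002, "tz": 0.12, "yaw": 0}
    - {"gripper": 0, "tx": -0.125, "ty": -0.002, "tz": 0.12, "yaw": 0}
    - {"gripper": 0, "tx": -0.13, "ty": -0.002, "tz": 0.12, "yaw": 0}
    - {"gripper": 0, "tx": -0.135, "ty": -0.002, "tz": 0.12, "yaw": 0}
    - {"gripper": 0, "tx": -0.14, "ty": -0.002, "tz": 0.12, "yaw": 0}
    - {"gripper": 0, "tx": -0.14, "ty": -0.002, "tz": 0.12, "yaw": 0}

```text
time: 3.35
tool_pos: [0.5488, -0.1349, 0.1311]
eef_rot: [-0.0, 1.0, -0.0, -0.001]
ft_force: [0.3, 0.4, 0.6]
grip_width: 0.0001
grip_force: 0.2
```

Emit:
servo_tool:
  deltas:
    - {"gripper": 0, "tx": -0.003, "ty": 0, "tz": 0, "yaw": 0}
    - {"gripper": 0, "tx": -0.005, "ty": 0, "tz": 0, "yaw": 0}
    - {"gripper": 0, "tx": -0.007, "ty": 0, "tz": 0, "yaw": 0}
    - {"gripper": 0, "tx": -0.008, "ty": 0, "tz": 0, "yaw": 0}
    - {"gripper": 0, "tx": -0.008, "ty": 0, "tz": 0, "yaw": 0}

```text
time: 3.77
tool_pos: [0.5434, -0.135, 0.1316]
eef_rot: [0.0, 1.0, 0.0, 0.002]
ft_force: [4.2, -0.0, -2.1]
grip_width: 0.0
grip_force: 2.3
```

```bash
cat > k.py <<'E'
from m import *
# lever rod/knob from side cloud
c=cap("side"); P=cloud(c)
hsv=cv2.cvtColor(c["color"],cv2.COLOR_RGB2HSV)
M=(P[...,2]>.085)&(P[...,2]<.18)&(abs(P[...,1]+.137)<.018)&(P[...,0]>.48)&(P[...,0]<.68)
q=P[M]; print(len(q))
for a in np.arange(.085,.17,.01):
    s=q[(q[:,2]>=a)&(q[:,2]<a+.01)]
    if len(s): print(round(a,3),len(s),s.min(0).round(3),s.max(0).round(3))
E
python3 k.py
```

```text
247
0.085 13 [ 0.56  -0.148  0.085] [ 0.583 -0.121  0.095]
0.095 11 [ 0.55  -0.141  0.095] [ 0.563 -0.128  0.105]
0.105 12 [ 0.542 -0.137  0.105] [ 0.554 -0.129  0.115]
0.115 13 [ 0.534 -0.135  0.115] [ 0.547 -0.129  0.124]
0.125 13 [ 0.529 -0.134  0.126] [ 0.543 -0.127  0.134]
0.135 35 [ 0.508 -0.134  0.137] [ 0.548 -0.121  0.145]
0.145 98 [ 0.507 -0.142  0.145] [ 0.548 -0.12   0.155]
0.155 28 [ 0.517 -0.139  0.155] [ 0.547 -0.119  0.165]
0.165 13 [ 0.529 -0.144  0.166] [ 0.552 -0.121  0.175]
```

Emit:
servo_tool:
  deltas:
    - {"gripper": 0, "tx": -0.003, "ty": 0, "tz": 0, "yaw": 0}
    - {"gripper": 0, "tx": -0.005, "ty": 0, "tz": 0, "yaw": 0}
    - {"gripper": 0, "tx": -0.005, "ty": 0, "tz": 0, "yaw": 0}
    - {"gripper": 0, "tx": -0.005, "ty": 0, "tz": 0, "yaw": 0}

```text
time: 4.15
tool_pos: [0.5431, -0.1349, 0.1322]
eef_rot: [0.0, 1.0, 0.0, 0.007]
ft_force: [14.2, -0.6, -8.9]
grip_width: -0.0002
grip_force: 7.1
```

Emit:
servo_tool:
  deltas:
    - {"gripper": 0, "tx": 0.015, "ty": 0, "tz": 0, "yaw": 0}
    - {"gripper": 0, "tx": 0.025, "ty": 0, "tz": -0.03, "yaw": 0}
    - {"gripper": 0, "tx": 0.025, "ty": 0, "tz": -0.07, "yaw": 0}
    - {"gripper": 0, "tx": 0.025, "ty": 0, "tz": -0.12, "yaw": 0}
    - {"gripper": 0.5, "tx": 0.05, "ty": -0.04, "tz": -0.12, "yaw": 0}
    - {"gripper": 1, "tx": 0.1, "ty": -0.08, "tz": -0.12, "yaw": 0}
    - {"gripper": 1, "tx": 0.1, "ty": -0.12, "tz": -0.12, "yaw": 0}
    - {"gripper": 1, "tx": 0.1, "ty": -0.16, "tz": -0.12, "yaw": 0}
    - {"gripper": 1, "tx": 0.1, "ty": -0.19, "tz": -0.12, "yaw": 0}
    - {"gripper": 1, "tx": 0.1, "ty": -0.19, "tz": -0.12, "yaw": 0}
    - {"gripper": 1, "tx": 0.1, "ty": -0.19, "tz": -0.12, "yaw": 0}

```text
time: 5.07
tool_pos: [0.6353, 0.0605, 0.2504]
eef_rot: [-0.001, 1.0, 0.004, -0.002]
ft_force: [0.4, -0.6, 1.1]
grip_width: 0.0831
grip_force: 0.0
```

```bash
cat > look.py <<'E'
from m import *
import sys
for n in sys.argv[1:]:
    c=cap(n); P=cloud(c); np.savez("last_"+n+".npz",**c)
    print(n)
    for o in caps(P,white(c),.058,.078,(.3,.6,-.48,-.2)): print(" tray",o[0],o[1],o[3],o[4])
    for o in caps(P,white(c),.112,.155,(.46,.7,-.075,.128)): print(" plat",o[0],o[1],o[3],o[4])
    for o in caps(P,white(c),.013,.06,(.36,.56,.24,.46)): print(" mat",o[0],o[1],o[3],o[4])
E
python3 - <<'E'
from m import *
print(manip.read_state()["tool_pos"],manip.read_state()["grip_width"])
c=cap("wrist"); save(c,"w1.png"); print(np.round(c["view"],3))
E
python3 k.py; python3 look.py side top
```

```text
[0.63531855 0.06053165 0.25038058] 0.08309086059950073
[[ 0.009 -1.    -0.002  0.056]
 [ 0.946  0.009 -0.323 -0.554]
 [ 0.323  0.001  0.946 -0.603]
 [ 0.     0.     0.     1.   ]]
143
0.085 14 [ 0.558 -0.146  0.085] [ 0.581 -0.13   0.095]
0.095 11 [ 0.55  -0.138  0.096] [ 0.563 -0.13   0.105]
0.105 11 [ 0.542 -0.137  0.106] [ 0.553 -0.129  0.114]
0.115 14 [ 0.533 -0.135  0.115] [ 0.544 -0.126  0.125]
0.125 10 [ 0.516 -0.135  0.125] [ 0.539 -0.129  0.135]
0.135 22 [ 0.508 -0.135  0.137] [ 0.529 -0.121  0.145]
0.145 58 [ 0.509 -0.146  0.145] [ 0.529 -0.12   0.155]
0.155 3 [ 0.518 -0.133  0.155] [ 0.522 -0.127  0.156]
side
 tray [341.0, 157.6] 154 [0.5014, -0.3859, 0.0666] [0.042, 0.047, 0.017]
 tray [373.9, 167.8] 162 [0.4084, -0.3766, 0.0676] [0.041, 0.043, 0.018]
 tray [358.3, 191.6] 191 [0.4172, -0.2742, 0.0665] [0.041, 0.046, 0.017]
 plat [216.6, 245.4] 387 [0.6375, 0.0536, 0.1204] [0.052, 0.053, 0.017]
 mat [206.5, 406.9] 363 [0.5122, 0.3563, 0.0182] [0.043, 0.042, 0.01]
top
 tray [455.0, 220.8] 171 [0.5021, -0.3849, 0.0679] [0.041, 0.041, 0.019]
 tray [418.4, 250.6] 178 [0.4165, -0.2784, 0.0682] [0.04, 0.042, 0.019]
 tray [453.5, 253.4] 175 [0.4089, -0.3783, 0.0682] [0.042, 0.041, 0.019]
 mat [201.4, 220.6] 127 [0.5142, 0.3548, 0.0203] [0.04, 0.042, 0.014]
```

View pics/w1.png

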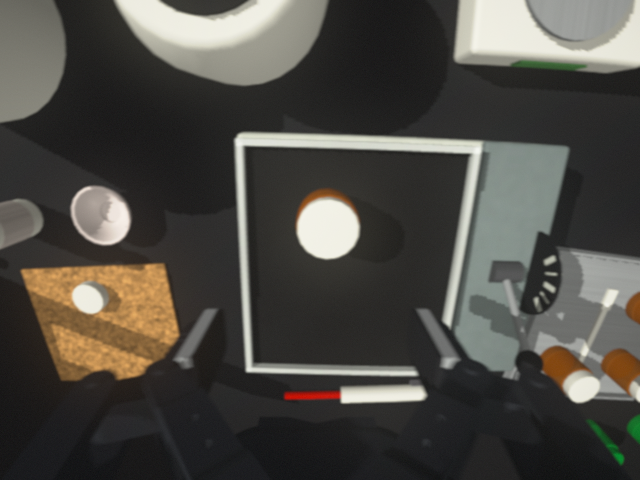

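The wrist view shows the lever leaning back to idle, with the knob at (527,360) and the squat at (328,225) inside the lips. I'll settle, then descend.

Emit:
servo_tool:
  deltas:
    - {"gripper": 1, "tx": 0, "ty": 0, "tz": 0.03, "yaw": 0}
    - {"gripper": 1, "tx": 0, "ty": 0, "tz": 0.06, "yaw": 0}
    - {"gripper": 1, "tx": 0, "ty": 0, "tz": 0.1, "yaw": 0}
    - {"gripper": 1, "tx": 0, "ty": 0, "tz": 0.1, "yaw": 0}
    - {"gripper": 1, "tx": 0, "ty": 0, "tz": 0.1, "yaw": 0}

```text
time: 5.68
tool_pos: [0.6353, 0.0526, 0.1495]
eef_rot: [0.001, 1.0, -0.001, -0.003]
ft_force: [0.8, 0.8, 1.6]
grip_width: 0.0853
grip_force: 0.0
```

Emit:
servo_tool:
  deltas:
    - {"gripper": 1, "tx": 0.002, "ty": 0, "tz": 0.02, "yaw": 0}
    - {"gripper": 1, "tx": 0.002, "ty": 0, "tz": 0.04, "yaw": 0}
    - {"gripper": 1, "tx": 0.002, "ty": 0, "tz": 0.055, "yaw": 0}
    - {"gripper": 1, "tx": 0.002, "ty": 0, "tz": 0.065, "yaw": 0}
    - {"gripper": 0.9, "tx": 0.002, "ty": 0, "tz": 0.068, "yaw": 0}
    - {"gripper": 0.8, "tx": 0.002, "ty": 0, "tz": 0.068, "yaw": 0}
    - {"gripper": 0.7, "tx": 0.002, "ty": 0, "tz": 0.068, "yaw": 0}
    - {"gripper": 0.68, "tx": 0.002, "ty": 0, "tz": 0.068, "yaw": 0}
    - {"gripper": 0.67, "tx": 0.002, "ty": 0, "tz": 0.068, "yaw": 0}
    - {"gripper": 0.66, "tx": 0.002, "ty": 0, "tz": 0.068, "yaw": 0}
    - {"gripper": 0.65, "tx": 0.002, "ty": 0, "tz": 0.068, "yaw": 0}
    - {"gripper": 0.65, "tx": 0.002, "ty": 0, "tz": 0.068, "yaw": 0}

```text
time: 6.68
tool_pos: [0.64, 0.0543, 0.0844]
eef_rot: [0.0, 1.0, -0.0, 0.001]
ft_force: [0.2, -1.8, 6.5]
grip_width: 0.0555
grip_force: 8.5
```

Emit:
servo_tool:
  deltas:
    - {"gripper": 0.64, "tx": 0, "ty": 0, "tz": 0, "yaw": 0}
    - {"gripper": 0.63, "tx": 0, "ty": 0, "tz": 0, "yaw": 0}
    - {"gripper": 0.63, "tx": 0, "ty": 0, "tz": 0, "yaw": 0}

```text
time: 6.93
tool_pos: [0.64, 0.0543, 0.0848]
eef_rot: [0.0, 1.0, -0.0, 0.001]
ft_force: [-0.9, -3.0, 6.4]
grip_width: 0.0545
grip_force: 45.8
```

Emit:
servo_tool:
  deltas:
    - {"gripper": 0.642, "tx": 0, "ty": 0, "tz": 0, "yaw": 0}
    - {"gripper": 0.642, "tx": 0, "ty": 0, "tz": 0, "yaw": 0}

```text
time: 7.1
tool_pos: [0.64, 0.0543, 0.0846]
eef_rot: [0.0, 1.0, -0.0, 0.001]
ft_force: [-1.0, -2.4, 7.2]
grip_width: 0.0546
grip_force: 34.1
```

Emit:
servo_tool:
  deltas:
    - {"gripper": 0.642, "tx": 0, "ty": 0, "tz": -0.01, "yaw": 0}
    - {"gripper": 0.642, "tx": 0, "ty": 0, "tz": -0.025, "yaw": 0}
    - {"gripper": 0.642, "tx": 0, "ty": 0, "tz": -0.04, "yaw": 0}
    - {"gripper": 0.642, "tx": 0, "ty": 0, "tz": -0.06, "yaw": 0}
    - {"gripper": 0.642, "tx": 0, "ty": 0, "tz": -0.08, "yaw": 0}
    - {"gripper": 0.642, "tx": 0, "ty": 0, "tz": -0.1, "yaw": 0}
    - {"gripper": 0.642, "tx": 0, "ty": 0, "tz": -0.1, "yaw": 0}

```text
time: 7.68
tool_pos: [0.6413, 0.0565, 0.1877]
eef_rot: [-0.001, 1.0, 0.0, 0.004]
ft_force: [2.1, -0.9, -0.7]
grip_width: 0.0553
grip_force: 33.6
```

Emit:
servo_tool:
  deltas:
    - {"gripper": 0.642, "tx": -0.01, "ty": -0.015, "tz": 0, "yaw": 0}
    - {"gripper": 0.642, "tx": -0.026, "ty": -0.035, "tz": 0, "yaw": 0}
    - {"gripper": 0.642, "tx": -0.044, "ty": -0.058, "tz": 0, "yaw": 0}
    - {"gripper": 0.642, "tx": -0.062, "ty": -0.082, "tz": 0, "yaw": 0}
    - {"gripper": 0.642, "tx": -0.08, "ty": -0.106, "tz": 0, "yaw": 0}
    - {"gripper": 0.642, "tx": -0.098, "ty": -0.13, "tz": 0, "yaw": 0}
    - {"gripper": 0.642, "tx": -0.116, "ty": -0.154, "tz": 0, "yaw": 0}
    - {"gripper": 0.642, "tx": -0.134, "ty": -0.178, "tz": 0, "yaw": 0}
    - {"gripper": 0.642, "tx": -0.152, "ty": -0.202, "tz": 0, "yaw": 0}
    - {"gripper": 0.642, "tx": -0.17, "ty": -0.226, "tz": 0, "yaw": 0}
    - {"gripper": 0.642, "tx": -0.188, "ty": -0.25, "tz": 0, "yaw": 0}
    - {"gripper": 0.642, "tx": -0.204, "ty": -0.272, "tz": 0, "yaw": 0}
    - {"gripper": 0.642, "tx": -0.214, "ty": -0.286, "tz": 0, "yaw": 0}
    - {"gripper": 0.642, "tx": -0.218, "ty": -0.292, "tz": 0, "yaw": 0}
    - {"gripper": 0.642, "tx": -0.218, "ty": -0.292, "tz": 0, "yaw": 0}
    - {"gripper": 0.642, "tx": -0.218, "ty": -0.292, "tz": 0, "yaw": 0}

```text
time: 9.02
tool_pos: [0.4213, 0.346, 0.1826]
eef_rot: [0.001, 1.0, -0.0, -0.0]
ft_force: [-0.4, -0.9, -1.4]
grip_width: 0.055
grip_force: 33.6
```

```bash
python3 - <<'E'
from m import *
c=cap("wrist"); save(c,"w2.png")
c=cap("side"); P=cloud(c); 
# cork mat colour
hsv=cv2.cvtColor(c["color"],cv2.COLOR_RGB2HSV)
for n,cc in(("side",c),("top",cap("top"))):
    P=cloud(cc); h=cv2.cvtColor(cc["color"],cv2.COLOR_RGB2HSV)
    M=(h[...,0]>8)&(h[...,0]<25)&(h[...,1]>70)&(P[...,2]<.02)&(P[...,0]>.3)&(P[...,0]<.65)&(P[...,1]>.18)&(P[...,1]<.5)
    q=P[M][:,:2].astype(np.float32); print(n,len(q),cv2.minAreaRect(q),np.median(P[M][:,2]))
E
python3 look.py side
```

```text
side 7800 ((0.4646229147911072, 0.338195264339447), (0.1846809685230255, 0.2225523740053177), 3.4194583892822266) 0.004619213089422591
top 2242 ((0.4651027321815491, 0.34702131152153015), (0.18882951140403748, 0.20445477962493896), 3.334886312484741) 0.0031077421926234416
side
 tray [373.4, 167.9] 173 [0.4091, -0.3763, 0.0662] [0.041, 0.045, 0.016]
 tray [358.3, 191.4] 188 [0.417, -0.2762, 0.0672] [0.041, 0.043, 0.017]
 mat [206.6, 406.8] 364 [0.512, 0.3571, 0.0185] [0.042, 0.042, 0.01]
```

View pics/w2.png

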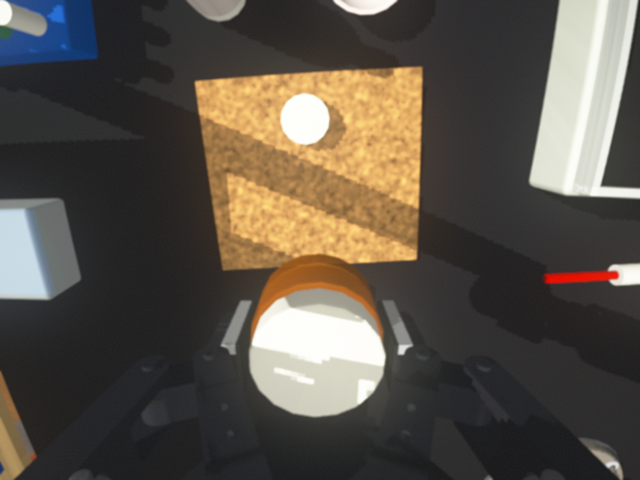

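The wrist view shows the squat held upright at (317,350) and the mat clear below it, with the lid at (305,118). Lowering.

Emit:
servo_tool:
  deltas:
    - {"gripper": 0.642, "tx": 0, "ty": 0, "tz": 0.02, "yaw": 0}
    - {"gripper": 0.642, "tx": 0, "ty": 0, "tz": 0.045, "yaw": 0}
    - {"gripper": 0.642, "tx": 0, "ty": 0, "tz": 0.07, "yaw": 0}
    - {"gripper": 0.642, "tx": 0, "ty": 0, "tz": 0.095, "yaw": 0}
    - {"gripper": 0.642, "tx": 0, "ty": 0, "tz": 0.12, "yaw": 0}
    - {"gripper": 0.642, "tx": 0, "ty": 0, "tz": 0.14, "yaw": 0}
    - {"gripper": 0.642, "tx": 0, "ty": 0, "tz": 0.152, "yaw": 0}
    - {"gripper": 0.642, "tx": 0, "ty": 0, "tz": 0.16, "yaw": 0}
    - {"gripper": 0.642, "tx": 0, "ty": 0, "tz": 0.163, "yaw": 0}
    - {"gripper": 0.642, "tx": 0, "ty": 0, "tz": 0.163, "yaw": 0}
    - {"gripper": 0.642, "tx": 0, "ty": 0, "tz": 0.163, "yaw": 0}

```text
time: 10.13
tool_pos: [0.422, 0.3475, 0.0212]
eef_rot: [-0.001, 1.0, -0.0, 0.001]
ft_force: [-0.5, 0.6, -1.9]
grip_width: 0.0549
grip_force: 33.6
```

Emit:
servo_tool:
  deltas:
    - {"gripper": 0.642, "tx": 0, "ty": 0, "tz": 0.002, "yaw": 0}
    - {"gripper": 0.642, "tx": 0, "ty": 0, "tz": 0.004, "yaw": 0}
    - {"gripper": 0.642, "tx": 0, "ty": 0, "tz": 0.006, "yaw": 0}
    - {"gripper": 0.642, "tx": 0, "ty": 0, "tz": 0.006, "yaw": 0}
    - {"gripper": 0.642, "tx": 0, "ty": 0, "tz": 0.006, "yaw": 0}

```text
time: 10.55
tool_pos: [0.4211, 0.3469, 0.0143]
eef_rot: [0.0, 1.0, -0.0, -0.0]
ft_force: [-0.5, 0.2, -1.0]
grip_width: 0.0553
grip_force: 33.6
```

Emit:
servo_tool:
  deltas:
    - {"gripper": 0.642, "tx": 0, "ty": 0, "tz": 0.001, "yaw": 0}
    - {"gripper": 0.642, "tx": 0, "ty": 0, "tz": 0.002, "yaw": 0}
    - {"gripper": 0.642, "tx": 0, "ty": 0, "tz": 0.002, "yaw": 0}
    - {"gripper": 0.642, "tx": 0, "ty": 0, "tz": 0.002, "yaw": 0}

```text
time: 10.88
tool_pos: [0.4212, 0.3471, 0.0136]
eef_rot: [0.0, 1.0, -0.0, 0.0]
ft_force: [-2.8, -2.6, 8.9]
grip_width: 0.0548
grip_force: 34.3
```

Emit:
servo_tool:
  deltas:
    - {"gripper": 0.66, "tx": 0, "ty": 0, "tz": 0, "yaw": 0}
    - {"gripper": 0.7, "tx": 0, "ty": 0, "tz": -0.001, "yaw": 0}
    - {"gripper": 0.85, "tx": 0, "ty": 0, "tz": -0.001, "yaw": 0}
    - {"gripper": 1, "tx": 0, "ty": 0, "tz": -0.003, "yaw": 0}
    - {"gripper": 1, "tx": 0, "ty": 0, "tz": -0.02, "yaw": 0}
    - {"gripper": 1, "tx": 0, "ty": 0, "tz": -0.05, "yaw": 0}
    - {"gripper": 1, "tx": 0, "ty": 0, "tz": -0.09, "yaw": 0}
    - {"gripper": 1, "tx": 0, "ty": 0, "tz": -0.13, "yaw": 0}
    - {"gripper": 1, "tx": 0, "ty": 0, "tz": -0.17, "yaw": 0}
    - {"gripper": 1, "tx": 0, "ty": 0, "tz": -0.21, "yaw": 0}
    - {"gripper": 1, "tx": 0, "ty": 0, "tz": -0.23, "yaw": 0}

```text
time: 11.8
tool_pos: [0.4226, 0.3487, 0.2478]
eef_rot: [-0.002, 1.0, -0.0, 0.003]
ft_force: [-0.3, 0.6, 0.5]
grip_width: 0.0854
grip_force: 0.0
```

```bash
python3 look.py side top; python3 k.py | tail -3; python3 -c "
from h import *
print(manip.read_state()['tool_pos'])"
```

```text
side
 tray [343.1, 159.8] 83 [0.4968, -0.3839, 0.0657] [0.029, 0.04, 0.015]
 tray [373.4, 167.8] 173 [0.4085, -0.3797, 0.0671] [0.041, 0.044, 0.017]
 tray [358.4, 191.5] 189 [0.4173, -0.2772, 0.0671] [0.041, 0.047, 0.017]
 mat [206.6, 407.0] 368 [0.5132, 0.3559, 0.0188] [0.043, 0.042, 0.011]
 mat [250.6, 412.6] 620 [0.4189, 0.3474, 0.0463] [0.05, 0.051, 0.023]
top
 tray [455.0, 221.0] 174 [0.5026, -0.385, 0.068] [0.042, 0.041, 0.017]
 tray [418.5, 250.5] 172 [0.417, -0.2784, 0.0683] [0.038, 0.042, 0.019]
 tray [453.5, 253.4] 177 [0.4101, -0.379, 0.0676] [0.042, 0.043, 0.019]
 mat [201.5, 220.8] 132 [0.5133, 0.3563, 0.0207] [0.042, 0.04, 0.014]
 mat [203.8, 247.8] 126 [0.4252, 0.3416, 0.045] [0.043, 0.038, 0.028]
0.135 23 [ 0.507 -0.136  0.136] [ 0.527 -0.122  0.145]
0.145 55 [ 0.509 -0.144  0.146] [ 0.53  -0.121  0.155]
0.155 5 [ 0.512 -0.136  0.155] [ 0.524 -0.132  0.157]
[0.42196627 0.34781037 0.24434371]
```

Emit:
servo_tool:
  deltas:
    - {"gripper": 1, "tx": 0.02, "ty": 0.03, "tz": 0, "yaw": 0}
    - {"gripper": 1, "tx": 0.04, "ty": 0.065, "tz": 0, "yaw": 0}
    - {"gripper": 1, "tx": 0.06, "ty": 0.1, "tz": 0, "yaw": 0}
    - {"gripper": 1, "tx": 0.07, "ty": 0.14, "tz": 0, "yaw": 0}
    - {"gripper": 1, "tx": 0.08, "ty": 0.18, "tz": 0, "yaw": 0}
    - {"gripper": 1, "tx": 0.08, "ty": 0.22, "tz": 0, "yaw": 0}
    - {"gripper": 1, "tx": 0.08, "ty": 0.26, "tz": 0, "yaw": 0}
    - {"gripper": 1, "tx": 0.08, "ty": 0.3, "tz": 0, "yaw": 0}
    - {"gripper": 1, "tx": 0.08, "ty": 0.34, "tz": 0, "yaw": 0}
    - {"gripper": 1, "tx": 0.08, "ty": 0.38, "tz": 0, "yaw": 0}
    - {"gripper": 1, "tx": 0.08, "ty": 0.42, "tz": 0, "yaw": 0}
    - {"gripper": 1, "tx": 0.07, "ty": 0.46, "tz": 0, "yaw": 0}
    - {"gripper": 1, "tx": 0.055, "ty": 0.495, "tz": 0, "yaw": 0}
    - {"gripper": 1, "tx": 0.04, "ty": 0.53, "tz": 0, "yaw": 0}
    - {"gripper": 1, "tx": 0.02, "ty": 0.565, "tz": 0, "yaw": 0}
    - {"gripper": 0.85, "tx": 0.005, "ty": 0.6, "tz": 0, "yaw": 0}
    - {"gripper": 0.8, "tx": -0.003, "ty": 0.622, "tz": 0, "yaw": 0}
    - {"gripper": 0.8, "tx": -0.003, "ty": 0.622, "tz": 0, "yaw": 0}
    - {"gripper": 0.8, "tx": -0.003, "ty": 0.622, "tz": 0, "yaw": 0}
    - {"gripper": 0.8, "tx": -0.003, "ty": 0.622, "tz": 0, "yaw": 0}

```text
time: 13.62
tool_pos: [0.4179, -0.2736, 0.2409]
eef_rot: [-0.001, 1.0, 0.0, -0.001]
ft_force: [-0.3, -0.7, -0.1]
grip_width: 0.0681
grip_force: 0.0
```

```bash
python3 look.py side top
python3 - <<'E'
from m import *
print(manip.read_state()["tool_pos"],manip.read_state()["grip_width"])
c=cap("wrist"); P=cloud(c)
for o in caps(P,white(c),.058,.078,(.3,.6,-.48,-.2)): print(" wtray",o)
save(c,"w3.png")
E
```

```text
side
 tray [340.9, 157.8] 158 [0.5024, -0.3838, 0.0675] [0.04, 0.046, 0.017]
 tray [373.4, 167.6] 167 [0.4091, -0.3775, 0.0666] [0.041, 0.041, 0.016]
 tray [358.3, 191.5] 190 [0.4172, -0.2758, 0.0668] [0.04, 0.043, 0.017]
 mat [206.5, 406.9] 366 [0.5127, 0.3563, 0.0193] [0.042, 0.041, 0.013]
 mat [250.5, 412.6] 607 [0.4191, 0.3478, 0.0475] [0.051, 0.052, 0.021]
top
 tray [415.1, 249.7] 73 [0.4175, -0.2699, 0.0678] [0.036, 0.024, 0.02]
 mat [201.3, 220.9] 131 [0.5143, 0.357, 0.0213] [0.04, 0.037, 0.016]
 mat [201.1, 250.7] 260 [0.4205, 0.3476, 0.0415] [0.051, 0.052, 0.036]
[ 0.4185477  -0.2731832   0.24147547] 0.06867076974612651
 wtray ([443.6, 129.3], 1775, [0.5048, -0.3858, 0.0688], [0.5042, -0.3868, 0.0652], [0.041, 0.041, 0.013])
 wtray ([322.1, 220.6], 1386, [0.4198, -0.2778, 0.0689], [0.4193, -0.2783, 0.0655], [0.041, 0.04, 0.012])
 wtray ([425.0, 229.1], 1393, [0.4121, -0.378, 0.0688], [0.4106, -0.3793, 0.0645], [0.041, 0.041, 0.013])
```

View pics/w3.png

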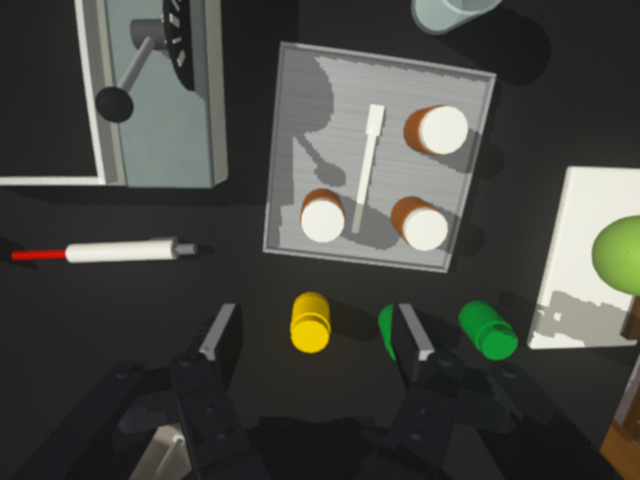

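The wrist view shows B at (322,220), A at (440,130), C at (420,225), and the yellow and green look-alikes outside the tray at (310,325), (395,330) and (490,330). The three cameras agree, so I'll descend on B.

Emit:
servo_tool:
  deltas:
    - {"gripper": 0.85, "tx": 0, "ty": 0.004, "tz": 0.03, "yaw": 0}
    - {"gripper": 0.85, "tx": 0, "ty": 0.004, "tz": 0.06, "yaw": 0}
    - {"gripper": 0.85, "tx": 0, "ty": 0.004, "tz": 0.1, "yaw": 0}
    - {"gripper": 0.85, "tx": 0, "ty": 0.004, "tz": 0.14, "yaw": 0}
    - {"gripper": 0.85, "tx": 0, "ty": 0.004, "tz": 0.165, "yaw": 0}
    - {"gripper": 0.85, "tx": 0, "ty": 0.004, "tz": 0.185, "yaw": 0}
    - {"gripper": 0.85, "tx": 0, "ty": 0.004, "tz": 0.205, "yaw": 0}
    - {"gripper": 0.8, "tx": 0, "ty": 0.004, "tz": 0.217, "yaw": 0}
    - {"gripper": 0.7, "tx": 0, "ty": 0.004, "tz": 0.217, "yaw": 0}
    - {"gripper": 0.6, "tx": 0, "ty": 0.004, "tz": 0.217, "yaw": 0}
    - {"gripper": 0.57, "tx": 0, "ty": 0.004, "tz": 0.217, "yaw": 0}
    - {"gripper": 0.55, "tx": 0, "ty": 0.004, "tz": 0.217, "yaw": 0}
    - {"gripper": 0.535, "tx": 0, "ty": 0.004, "tz": 0.217, "yaw": 0}
    - {"gripper": 0.53, "tx": 0, "ty": 0.004, "tz": 0.217, "yaw": 0}
    - {"gripper": 0.53, "tx": 0, "ty": 0.004, "tz": 0.217, "yaw": 0}

```text
time: 15.02
tool_pos: [0.4191, -0.2792, 0.0266]
eef_rot: [0.0, 1.0, 0.0, 0.001]
ft_force: [-0.0, 2.0, 6.7]
grip_width: 0.0454
grip_force: 14.5
```

Emit:
servo_tool:
  deltas:
    - {"gripper": 0.525, "tx": 0, "ty": 0, "tz": 0, "yaw": 0}
    - {"gripper": 0.525, "tx": 0, "ty": 0, "tz": 0, "yaw": 0}
    - {"gripper": 0.525, "tx": 0, "ty": 0, "tz": -0.01, "yaw": 0}
    - {"gripper": 0.525, "tx": 0, "ty": 0, "tz": -0.025, "yaw": 0}
    - {"gripper": 0.525, "tx": 0, "ty": 0, "tz": -0.045, "yaw": 0}
    - {"gripper": 0.525, "tx": 0, "ty": 0, "tz": -0.07, "yaw": 0}
    - {"gripper": 0.525, "tx": 0, "ty": 0, "tz": -0.1, "yaw": 0}
    - {"gripper": 0.525, "tx": 0, "ty": 0, "tz": -0.13, "yaw": 0}
    - {"gripper": 0.525, "tx": 0, "ty": 0, "tz": -0.16, "yaw": 0}
    - {"gripper": 0.525, "tx": 0, "ty": 0, "tz": -0.19, "yaw": 0}
    - {"gripper": 0.525, "tx": 0, "ty": 0, "tz": -0.21, "yaw": 0}
    - {"gripper": 0.525, "tx": 0, "ty": 0, "tz": -0.22, "yaw": 0}
    - {"gripper": 0.525, "tx": 0, "ty": 0, "tz": -0.22, "yaw": 0}

```text
time: 16.1
tool_pos: [0.4189, -0.2799, 0.2478]
eef_rot: [0.001, 1.0, -0.0, 0.002]
ft_force: [0.1, 0.7, -2.3]
grip_width: 0.0451
grip_force: 24.3
```

Emit:
servo_tool:
  deltas:
    - {"gripper": 0.525, "tx": 0.009, "ty": -0.012, "tz": 0, "yaw": 0}
    - {"gripper": 0.525, "tx": 0.023, "ty": -0.031, "tz": 0, "yaw": 0}
    - {"gripper": 0.525, "tx": 0.041, "ty": -0.055, "tz": 0, "yaw": 0}
    - {"gripper": 0.525, "tx": 0.06, "ty": -0.081, "tz": 0, "yaw": 0}
    - {"gripper": 0.525, "tx": 0.08, "ty": -0.107, "tz": 0, "yaw": 0}
    - {"gripper": 0.525, "tx": 0.1, "ty": -0.134, "tz": 0, "yaw": 0}
    - {"gripper": 0.525, "tx": 0.12, "ty": -0.161, "tz": 0, "yaw": 0}
    - {"gripper": 0.525, "tx": 0.14, "ty": -0.188, "tz": 0, "yaw": 0}
    - {"gripper": 0.525, "tx": 0.16, "ty": -0.215, "tz": 0, "yaw": 0}
    - {"gripper": 0.525, "tx": 0.18, "ty": -0.242, "tz": 0, "yaw": 0}
    - {"gripper": 0.525, "tx": 0.199, "ty": -0.267, "tz": 0, "yaw": 0}
    - {"gripper": 0.525, "tx": 0.215, "ty": -0.289, "tz": 0, "yaw": 0}
    - {"gripper": 0.525, "tx": 0.226, "ty": -0.303, "tz": 0, "yaw": 0}
    - {"gripper": 0.525, "tx": 0.231, "ty": -0.31, "tz": 0, "yaw": 0}
    - {"gripper": 0.525, "tx": 0.231, "ty": -0.31, "tz": 0, "yaw": 0}
    - {"gripper": 0.525, "tx": 0.231, "ty": -0.31, "tz": 0.02, "yaw": 0}
    - {"gripper": 0.525, "tx": 0.231, "ty": -0.31, "tz": 0.045, "yaw": 0}
    - {"gripper": 0.525, "tx": 0.231, "ty": -0.31, "tz": 0.07, "yaw": 0}
    - {"gripper": 0.525, "tx": 0.231, "ty": -0.31, "tz": 0.09, "yaw": 0}
    - {"gripper": 0.525, "tx": 0.231, "ty": -0.31, "tz": 0.1, "yaw": 0}

```text
time: 17.77
tool_pos: [0.6457, 0.0281, 0.1414]
eef_rot: [0.001, 1.0, -0.001, -0.004]
ft_force: [0.1, -0.4, -1.5]
grip_width: 0.0451
grip_force: 24.3
```

```bash
python3 look.py side
python3 - <<'E'
from m import *
c=dict(np.load("last_side.npz")); P=cloud(c); h=cv2.cvtColor(c["color"],cv2.COLOR_RGB2HSV)
M=(h[...,2]<70)&(abs(P[...,2]-.076)<.012)&(P[...,0]>.44)&(P[...,0]<.72)&(P[...,1]>-.1)&(P[...,1]<.15)
q=P[M][:,:2].astype(np.float32); print(cv2.minAreaRect(q),np.median(P[M][:,2]))
M=(P[...,2]>.1)&(P[...,2]<.3)&(P[...,0]>.6)&(P[...,0]<.7)&(abs(P[...,1]-.03)<.035)&(h[...,0]<20)&(h[...,1]>120)
q=P[M]; print("amber jar",len(q),q.min(0),q.max(0)); print(manip.read_state()["tool_pos"])
save(c,"s1.png",(120,120,400,330),2.5)
E
```

```text
side
 tray [341.4, 156.8] 132 [0.5014, -0.3866, 0.068] [0.042, 0.044, 0.017]
 tray [373.8, 167.7] 162 [0.4079, -0.378, 0.0669] [0.041, 0.044, 0.018]
 mat [206.5, 406.9] 363 [0.5123, 0.3557, 0.018] [0.041, 0.042, 0.01]
 mat [250.6, 412.7] 614 [0.4185, 0.3473, 0.0471] [0.051, 0.051, 0.022]
((0.585506021976471, 0.02229338139295578), (0.20523713529109955, 0.23552857339382172), 88.44978332519531) 0.07528638000813581
amber jar 262 [0.61923472 0.00242333 0.11870533] [0.65807789 0.06324832 0.1737214 ]
[0.64540676 0.02835468 0.14057532]
```

View pics/s1.png

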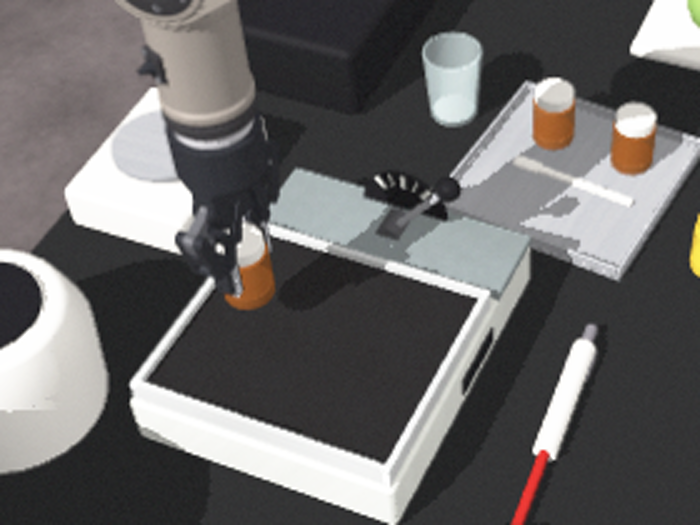

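In the crop the jar hangs upright over the platform at (250,270), the other two jars stand in the tray, and the lever is at idle. Lowering.

Emit:
servo_tool:
  deltas:
    - {"gripper": 0.525, "tx": 0, "ty": 0, "tz": 0.012, "yaw": 0}
    - {"gripper": 0.525, "tx": 0, "ty": 0, "tz": 0.024, "yaw": 0}
    - {"gripper": 0.525, "tx": 0, "ty": 0, "tz": 0.033, "yaw": 0}
    - {"gripper": 0.525, "tx": 0, "ty": 0, "tz": 0.036, "yaw": 0}
    - {"gripper": 0.525, "tx": 0, "ty": 0, "tz": 0.038, "yaw": 0}
    - {"gripper": 0.525, "tx": 0, "ty": 0, "tz": 0.038, "yaw": 0}
    - {"gripper": 0.525, "tx": 0, "ty": 0, "tz": 0.038, "yaw": 0}

```text
time: 18.4
tool_pos: [0.6496, 0.031, 0.1078]
eef_rot: [0.0, 1.0, -0.0, 0.001]
ft_force: [-0.7, 0.4, -1.8]
grip_width: 0.0453
grip_force: 24.3
```

Emit:
servo_tool:
  deltas:
    - {"gripper": 0.525, "tx": 0, "ty": 0, "tz": 0.003, "yaw": 0}
    - {"gripper": 0.525, "tx": 0, "ty": 0, "tz": 0.006, "yaw": 0}
    - {"gripper": 0.525, "tx": 0, "ty": 0, "tz": 0.008, "yaw": 0}
    - {"gripper": 0.525, "tx": 0, "ty": 0, "tz": 0.009, "yaw": 0}
    - {"gripper": 0.525, "tx": 0, "ty": 0, "tz": 0.009, "yaw": 0}
    - {"gripper": 0.525, "tx": 0, "ty": 0, "tz": 0.009, "yaw": 0}

```text
time: 18.9
tool_pos: [0.6491, 0.0309, 0.0982]
eef_rot: [0.0, 1.0, -0.0, -0.0]
ft_force: [-0.5, -0.5, -1.3]
grip_width: 0.0451
grip_force: 24.3
```

Emit:
servo_tool:
  deltas:
    - {"gripper": 0.525, "tx": 0, "ty": 0, "tz": 0.001, "yaw": 0}
    - {"gripper": 0.525, "tx": 0, "ty": 0, "tz": 0.002, "yaw": 0}
    - {"gripper": 0.525, "tx": 0, "ty": 0, "tz": 0.002, "yaw": 0}
    - {"gripper": 0.525, "tx": 0, "ty": 0, "tz": 0.002, "yaw": 0}

```text
time: 19.23
tool_pos: [0.6493, 0.031, 0.0977]
eef_rot: [0.0, 1.0, -0.0, 0.0]
ft_force: [-2.9, -0.0, 4.4]
grip_width: 0.0453
grip_force: 24.9
```

Emit:
servo_tool:
  deltas:
    - {"gripper": 0.54, "tx": 0, "ty": 0, "tz": 0, "yaw": 0}
    - {"gripper": 0.58, "tx": 0, "ty": 0, "tz": -0.001, "yaw": 0}
    - {"gripper": 0.7, "tx": 0, "ty": 0, "tz": -0.001, "yaw": 0}
    - {"gripper": 0.85, "tx": 0, "ty": 0, "tz": -0.003, "yaw": 0}
    - {"gripper": 0.85, "tx": 0, "ty": 0, "tz": -0.02, "yaw": 0}
    - {"gripper": 0.85, "tx": 0, "ty": 0, "tz": -0.05, "yaw": 0}
    - {"gripper": 0.85, "tx": 0, "ty": 0, "tz": -0.09, "yaw": 0}
    - {"gripper": 0.85, "tx": 0, "ty": 0, "tz": -0.13, "yaw": 0}
    - {"gripper": 0.85, "tx": 0, "ty": 0, "tz": -0.15, "yaw": 0}
    - {"gripper": 0.85, "tx": -0.013, "ty": 0.038, "tz": -0.15, "yaw": 0}
    - {"gripper": 0.85, "tx": -0.027, "ty": 0.076, "tz": -0.15, "yaw": 0}
    - {"gripper": 0.85, "tx": -0.04, "ty": 0.114, "tz": -0.15, "yaw": 0}
    - {"gripper": 0.85, "tx": -0.054, "ty": 0.152, "tz": -0.15, "yaw": 0}
    - {"gripper": 0.85, "tx": -0.067, "ty": 0.19, "tz": -0.15, "yaw": 0}
    - {"gripper": 0.85, "tx": -0.081, "ty": 0.228, "tz": -0.15, "yaw": 0}
    - {"gripper": 0.85, "tx": -0.094, "ty": 0.266, "tz": -0.15, "yaw": 0}
    - {"gripper": 0.85, "tx": -0.108, "ty": 0.304, "tz": -0.15, "yaw": 0}
    - {"gripper": 0.85, "tx": -0.121, "ty": 0.342, "tz": -0.15, "yaw": 0}
    - {"gripper": 0.85, "tx": -0.135, "ty": 0.38, "tz": -0.15, "yaw": 0}
    - {"gripper": 0.85, "tx": -0.148, "ty": 0.416, "tz": -0.15, "yaw": 0}

```text
time: 20.9
tool_pos: [0.4998, -0.3873, 0.2466]
eef_rot: [0.0, 1.0, -0.0, 0.0]
ft_force: [0.7, -0.7, -0.5]
grip_width: 0.0728
grip_force: 0.0
```

Emit:
servo_tool:
  deltas:
    - {"gripper": 0.85, "tx": 0, "ty": 0, "tz": 0, "yaw": 0}
    - {"gripper": 0.85, "tx": 0, "ty": 0, "tz": 0, "yaw": 0}
    - {"gripper": 0.85, "tx": 0, "ty": 0, "tz": 0, "yaw": 0}

```text
time: 21.15
tool_pos: [0.5013, -0.3846, 0.2462]
eef_rot: [-0.0, 1.0, -0.0, 0.0]
ft_force: [0.7, 0.0, 0.1]
grip_width: 0.0726
grip_force: 0.0
```

```bash
cat >> look.py <<'E'
print(manip.read_state()["tool_pos"].round(4))
c=cap("wrist"); P=cloud(c)
for o in caps(P,white(c),.058,.078,(.3,.6,-.48,-.2)): print(" wtray",o[0],o[1],o[3],o[4])
E
python3 look.py side top; python3 k.py | tail -3
```

```text
side
 tray [340.9, 157.8] 160 [0.5025, -0.3837, 0.0665] [0.04, 0.045, 0.017]
 tray [373.4, 167.6] 167 [0.4093, -0.3784, 0.0671] [0.042, 0.047, 0.016]
 plat [216.1, 232.1] 258 [0.6468, 0.0321, 0.1369] [0.043, 0.041, 0.02]
 mat [206.5, 406.9] 363 [0.5134, 0.3562, 0.0195] [0.042, 0.042, 0.013]
 mat [250.5, 412.6] 600 [0.419, 0.3471, 0.0467] [0.051, 0.052, 0.022]
top
 tray [453.9, 220.3] 144 [0.5025, -0.3841, 0.0678] [0.04, 0.039, 0.019]
 plat [308.9, 165.3] 188 [0.6481, 0.0326, 0.1368] [0.042, 0.043, 0.029]
 mat [201.5, 220.8] 129 [0.5132, 0.3561, 0.0209] [0.042, 0.04, 0.015]
 mat [201.1, 250.6] 260 [0.4209, 0.3469, 0.0446] [0.052, 0.051, 0.03]
[ 0.5022 -0.3832  0.2463]
 wtray [321.0, 218.2] 1372 [0.5043, -0.3874, 0.0654] [0.041, 0.04, 0.012]
 wtray [312.9, 303.6] 1082 [0.4111, -0.3791, 0.0649] [0.041, 0.041, 0.013]
0.135 24 [ 0.507 -0.133  0.135] [ 0.53  -0.122  0.145]
0.145 57 [ 0.508 -0.144  0.145] [ 0.529 -0.12   0.155]
0.155 5 [ 0.512 -0.137  0.155] [ 0.522 -0.132  0.156]
```

Emit:
servo_tool:
  deltas:
    - {"gripper": 0.85, "tx": 0.001, "ty": 0.002, "tz": 0.03, "yaw": 0}
    - {"gripper": 0.85, "tx": 0.001, "ty": 0.002, "tz": 0.06, "yaw": 0}
    - {"gripper": 0.85, "tx": 0.001, "ty": 0.002, "tz": 0.1, "yaw": 0}
    - {"gripper": 0.85, "tx": 0.001, "ty": 0.002, "tz": 0.14, "yaw": 0}
    - {"gripper": 0.85, "tx": 0.001, "ty": 0.002, "tz": 0.165, "yaw": 0}
    - {"gripper": 0.85, "tx": 0.001, "ty": 0.002, "tz": 0.185, "yaw": 0}
    - {"gripper": 0.85, "tx": 0.001, "ty": 0.002, "tz": 0.205, "yaw": 0}
    - {"gripper": 0.8, "tx": 0.001, "ty": 0.002, "tz": 0.22, "yaw": 0}
    - {"gripper": 0.7, "tx": 0.001, "ty": 0.002, "tz": 0.221, "yaw": 0}
    - {"gripper": 0.6, "tx": 0.001, "ty": 0.002, "tz": 0.221, "yaw": 0}
    - {"gripper": 0.57, "tx": 0.001, "ty": 0.002, "tz": 0.221, "yaw": 0}
    - {"gripper": 0.55, "tx": 0.001, "ty": 0.002, "tz": 0.221, "yaw": 0}
    - {"gripper": 0.535, "tx": 0.001, "ty": 0.002, "tz": 0.221, "yaw": 0}
    - {"gripper": 0.53, "tx": 0.001, "ty": 0.002, "tz": 0.221, "yaw": 0}
    - {"gripper": 0.525, "tx": 0.001, "ty": 0.002, "tz": 0.221, "yaw": 0}
    - {"gripper": 0.525, "tx": 0.001, "ty": 0.002, "tz": 0.221, "yaw": 0}

```text
time: 22.68
tool_pos: [0.5033, -0.3877, 0.0271]
eef_rot: [0.001, 1.0, -0.0, 0.001]
ft_force: [-0.2, 0.2, 7.0]
grip_width: 0.0454
grip_force: 24.0
```

Emit:
servo_tool:
  deltas:
    - {"gripper": 0.525, "tx": 0, "ty": 0, "tz": -0.01, "yaw": 0}
    - {"gripper": 0.525, "tx": 0, "ty": 0, "tz": -0.025, "yaw": 0}
    - {"gripper": 0.525, "tx": 0, "ty": 0, "tz": -0.045, "yaw": 0}
    - {"gripper": 0.525, "tx": 0, "ty": 0, "tz": -0.07, "yaw": 0}
    - {"gripper": 0.525, "tx": 0, "ty": 0, "tz": -0.1, "yaw": 0}
    - {"gripper": 0.525, "tx": 0, "ty": 0, "tz": -0.13, "yaw": 0}
    - {"gripper": 0.525, "tx": 0, "ty": 0, "tz": -0.16, "yaw": 0}
    - {"gripper": 0.525, "tx": 0, "ty": 0, "tz": -0.19, "yaw": 0}
    - {"gripper": 0.525, "tx": 0, "ty": 0, "tz": -0.21, "yaw": 0}
    - {"gripper": 0.525, "tx": 0, "ty": 0, "tz": -0.22, "yaw": 0}
    - {"gripper": 0.525, "tx": 0, "ty": 0, "tz": -0.22, "yaw": 0}

```text
time: 23.6
tool_pos: [0.5028, -0.3878, 0.2482]
eef_rot: [0.001, 1.0, -0.0, 0.002]
ft_force: [0.5, -0.5, -0.7]
grip_width: 0.0453
grip_force: 24.1
```

Emit:
servo_tool:
  deltas:
    - {"gripper": 0.525, "tx": 0.002, "ty": -0.012, "tz": 0, "yaw": 0}
    - {"gripper": 0.525, "tx": 0.006, "ty": -0.032, "tz": 0, "yaw": 0}
    - {"gripper": 0.525, "tx": 0.011, "ty": -0.058, "tz": 0, "yaw": 0}
    - {"gripper": 0.525, "tx": 0.017, "ty": -0.09, "tz": 0, "yaw": 0}
    - {"gripper": 0.525, "tx": 0.023, "ty": -0.122, "tz": 0, "yaw": 0}
    - {"gripper": 0.525, "tx": 0.029, "ty": -0.155, "tz": 0, "yaw": 0}
    - {"gripper": 0.525, "tx": 0.035, "ty": -0.188, "tz": 0, "yaw": 0}
    - {"gripper": 0.525, "tx": 0.041, "ty": -0.221, "tz": 0, "yaw": 0}
    - {"gripper": 0.525, "tx": 0.047, "ty": -0.254, "tz": 0, "yaw": 0}
    - {"gripper": 0.525, "tx": 0.053, "ty": -0.287, "tz": 0, "yaw": 0}
    - {"gripper": 0.525, "tx": 0.059, "ty": -0.319, "tz": 0, "yaw": 0}
    - {"gripper": 0.525, "tx": 0.065, "ty": -0.351, "tz": 0, "yaw": 0}
    - {"gripper": 0.525, "tx": 0.07, "ty": -0.378, "tz": 0, "yaw": 0}
    - {"gripper": 0.525, "tx": 0.074, "ty": -0.4, "tz": 0, "yaw": 0}
    - {"gripper": 0.525, "tx": 0.076, "ty": -0.412, "tz": 0, "yaw": 0}
    - {"gripper": 0.525, "tx": 0.077, "ty": -0.416, "tz": 0, "yaw": 0}
    - {"gripper": 0.525, "tx": 0.077, "ty": -0.416, "tz": 0, "yaw": 0}
    - {"gripper": 0.525, "tx": 0.077, "ty": -0.416, "tz": 0, "yaw": 0}

```text
time: 25.1
tool_pos: [0.5784, 0.0271, 0.2444]
eef_rot: [0.001, 1.0, -0.001, -0.001]
ft_force: [-0.0, -0.2, -1.5]
grip_width: 0.045
grip_force: 24.1
```

```bash
python3 look.py side | grep -v mat
```

```text
side
 tray [374.2, 166.4] 123 [0.4082, -0.3791, 0.0665] [0.041, 0.041, 0.015]
 plat [216.3, 232.2] 263 [0.6466, 0.0313, 0.1362] [0.043, 0.043, 0.02]
[0.5786 0.0266 0.2447]
```

Emit:
servo_tool:
  deltas:
    - {"gripper": 0.525, "tx": 0, "ty": 0, "tz": 0.015, "yaw": 0}
    - {"gripper": 0.525, "tx": 0, "ty": 0, "tz": 0.035, "yaw": 0}
    - {"gripper": 0.525, "tx": 0, "ty": 0, "tz": 0.06, "yaw": 0}
    - {"gripper": 0.525, "tx": 0, "ty": 0, "tz": 0.085, "yaw": 0}
    - {"gripper": 0.525, "tx": 0, "ty": 0, "tz": 0.105, "yaw": 0}
    - {"gripper": 0.525, "tx": 0, "ty": 0, "tz": 0.12, "yaw": 0}
    - {"gripper": 0.525, "tx": 0, "ty": 0, "tz": 0.13, "yaw": 0}
    - {"gripper": 0.525, "tx": 0, "ty": 0, "tz": 0.137, "yaw": 0}
    - {"gripper": 0.525, "tx": 0, "ty": 0, "tz": 0.14, "yaw": 0}
    - {"gripper": 0.525, "tx": 0, "ty": 0, "tz": 0.142, "yaw": 0}
    - {"gripper": 0.525, "tx": 0, "ty": 0, "tz": 0.142, "yaw": 0}
    - {"gripper": 0.525, "tx": 0, "ty": 0, "tz": 0.142, "yaw": 0}

```text
time: 26.2
tool_pos: [0.5798, 0.0289, 0.1042]
eef_rot: [-0.0, 1.0, -0.0, 0.001]
ft_force: [-0.5, -0.1, -1.9]
grip_width: 0.0454
grip_force: 24.1
```

Emit:
servo_tool:
  deltas:
    - {"gripper": 0.525, "tx": 0, "ty": 0, "tz": 0.002, "yaw": 0}
    - {"gripper": 0.525, "tx": 0, "ty": 0, "tz": 0.004, "yaw": 0}
    - {"gripper": 0.525, "tx": 0, "ty": 0, "tz": 0.005, "yaw": 0}
    - {"gripper": 0.525, "tx": 0, "ty": 0, "tz": 0.006, "yaw": 0}
    - {"gripper": 0.525, "tx": 0, "ty": 0, "tz": 0.007, "yaw": 0}
    - {"gripper": 0.525, "tx": 0, "ty": 0, "tz": 0.007, "yaw": 0}
    - {"gripper": 0.525, "tx": 0, "ty": 0, "tz": 0.007, "yaw": 0}

```text
time: 26.78
tool_pos: [0.5791, 0.029, 0.0981]
eef_rot: [0.0, 1.0, -0.0, 0.0]
ft_force: [-3.7, -0.2, 9.8]
grip_width: 0.0452
grip_force: 25.1
```

Emit:
servo_tool:
  deltas:
    - {"gripper": 0.54, "tx": 0, "ty": 0, "tz": 0, "yaw": 0}
    - {"gripper": 0.58, "tx": 0, "ty": 0, "tz": -0.001, "yaw": 0}
    - {"gripper": 0.7, "tx": 0, "ty": 0, "tz": -0.001, "yaw": 0}
    - {"gripper": 0.85, "tx": 0, "ty": 0, "tz": -0.003, "yaw": 0}
    - {"gripper": 0.85, "tx": 0, "ty": 0, "tz": -0.02, "yaw": 0}
    - {"gripper": 0.85, "tx": 0, "ty": 0, "tz": -0.05, "yaw": 0}
    - {"gripper": 0.85, "tx": 0, "ty": 0, "tz": -0.09, "yaw": 0}
    - {"gripper": 0.85, "tx": 0, "ty": 0, "tz": -0.13, "yaw": 0}
    - {"gripper": 0.85, "tx": 0, "ty": 0, "tz": -0.15, "yaw": 0}
    - {"gripper": 0.85, "tx": -0.015, "ty": 0.036, "tz": -0.15, "yaw": 0}
    - {"gripper": 0.85, "tx": -0.03, "ty": 0.072, "tz": -0.15, "yaw": 0}
    - {"gripper": 0.85, "tx": -0.045, "ty": 0.108, "tz": -0.15, "yaw": 0}
    - {"gripper": 0.85, "tx": -0.06, "ty": 0.144, "tz": -0.15, "yaw": 0}
    - {"gripper": 0.85, "tx": -0.075, "ty": 0.18, "tz": -0.15, "yaw": 0}
    - {"gripper": 0.85, "tx": -0.09, "ty": 0.216, "tz": -0.15, "yaw": 0}
    - {"gripper": 0.85, "tx": -0.105, "ty": 0.252, "tz": -0.15, "yaw": 0}
    - {"gripper": 0.85, "tx": -0.12, "ty": 0.288, "tz": -0.15, "yaw": 0}
    - {"gripper": 0.85, "tx": -0.135, "ty": 0.324, "tz": -0.15, "yaw": 0}
    - {"gripper": 0.85, "tx": -0.15, "ty": 0.36, "tz": -0.15, "yaw": 0}
    - {"gripper": 0.85, "tx": -0.17, "ty": 0.407, "tz": -0.15, "yaw": 0}

```text
time: 28.45
tool_pos: [0.4121, -0.3705, 0.2465]
eef_rot: [0.0, 1.0, 0.0, 0.0]
ft_force: [0.9, -0.4, -0.0]
grip_width: 0.0725
grip_force: 0.0
```

Emit:
servo_tool:
  deltas:
    - {"gripper": 0.85, "tx": 0, "ty": 0, "tz": 0, "yaw": 0}
    - {"gripper": 0.85, "tx": 0, "ty": 0, "tz": 0, "yaw": 0}
    - {"gripper": 0.85, "tx": 0, "ty": 0, "tz": 0, "yaw": 0}

```text
time: 28.7
tool_pos: [0.413, -0.3688, 0.2461]
eef_rot: [-0.0, 1.0, -0.0, 0.0]
ft_force: [0.4, 1.4, 0.4]
grip_width: 0.0724
grip_force: 0.0
```

```bash
python3 look.py side top
```

```text
side
 tray [373.5, 167.8] 171 [0.409, -0.3776, 0.0658] [0.04, 0.046, 0.016]
 plat [216.1, 232.1] 260 [0.647, 0.0324, 0.1368] [0.042, 0.042, 0.019]
 plat [244.8, 239.9] 262 [0.5766, 0.0302, 0.1366] [0.04, 0.044, 0.018]
 mat [206.5, 406.9] 363 [0.5131, 0.3564, 0.0184] [0.042, 0.042, 0.011]
 mat [250.5, 412.6] 597 [0.4191, 0.3479, 0.0466] [0.05, 0.051, 0.022]
top
 tray [452.1, 252.5] 133 [0.4094, -0.3755, 0.0675] [0.039, 0.037, 0.018]
 plat [308.9, 165.3] 189 [0.648, 0.0327, 0.1353] [0.042, 0.043, 0.025]
 plat [309.4, 189.6] 193 [0.5787, 0.0297, 0.135] [0.041, 0.042, 0.026]
 mat [201.4, 220.9] 132 [0.5144, 0.3565, 0.0209] [0.041, 0.038, 0.015]
 mat [201.1, 250.7] 260 [0.4207, 0.3471, 0.0464] [0.052, 0.051, 0.026]
[ 0.4139 -0.3676  0.2462]
 wtray [329.0, 223.3] 1343 [0.4107, -0.3797, 0.0648] [0.04, 0.04, 0.013]
```

Emit:
servo_tool:
  deltas:
    - {"gripper": 0.85, "tx": -0.004, "ty": 0.011, "tz": 0, "yaw": 0}
    - {"gripper": 0.85, "tx": -0.004, "ty": 0.011, "tz": 0.03, "yaw": 0}
    - {"gripper": 0.85, "tx": -0.004, "ty": 0.011, "tz": 0.06, "yaw": 0}
    - {"gripper": 0.85, "tx": -0.004, "ty": 0.011, "tz": 0.1, "yaw": 0}
    - {"gripper": 0.85, "tx": -0.004, "ty": 0.011, "tz": 0.14, "yaw": 0}
    - {"gripper": 0.85, "tx": -0.004, "ty": 0.011, "tz": 0.14, "yaw": 0}
    - {"gripper": 0.85, "tx": -0.004, "ty": 0.011, "tz": 0.14, "yaw": 0}

```text
time: 29.43
tool_pos: [0.4076, -0.3795, 0.105]
eef_rot: [-0.001, 1.0, 0.0, -0.002]
ft_force: [0.2, -0.1, 0.8]
grip_width: 0.0724
grip_force: 0.0
```

Emit:
servo_tool:
  deltas:
    - {"gripper": 0.85, "tx": 0.002, "ty": 0, "tz": 0.025, "yaw": 0}
    - {"gripper": 0.85, "tx": 0.002, "ty": 0, "tz": 0.045, "yaw": 0}
    - {"gripper": 0.85, "tx": 0.002, "ty": 0, "tz": 0.065, "yaw": 0}
    - {"gripper": 0.8, "tx": 0.002, "ty": 0, "tz": 0.08, "yaw": 0}
    - {"gripper": 0.7, "tx": 0.002, "ty": 0, "tz": 0.08, "yaw": 0}
    - {"gripper": 0.6, "tx": 0.002, "ty": 0, "tz": 0.08, "yaw": 0}
    - {"gripper": 0.57, "tx": 0.002, "ty": 0, "tz": 0.08, "yaw": 0}
    - {"gripper": 0.55, "tx": 0.002, "ty": 0, "tz": 0.08, "yaw": 0}
    - {"gripper": 0.535, "tx": 0.002, "ty": 0, "tz": 0.08, "yaw": 0}
    - {"gripper": 0.53, "tx": 0.002, "ty": 0, "tz": 0.08, "yaw": 0}
    - {"gripper": 0.525, "tx": 0.002, "ty": 0, "tz": 0.08, "yaw": 0}
    - {"gripper": 0.525, "tx": 0.002, "ty": 0, "tz": 0.08, "yaw": 0}

```text
time: 30.43
tool_pos: [0.4122, -0.3813, 0.0286]
eef_rot: [0.001, 1.0, -0.0, 0.002]
ft_force: [-0.0, 1.7, 7.5]
grip_width: 0.0451
grip_force: 23.3
```

Emit:
servo_tool:
  deltas:
    - {"gripper": 0.525, "tx": 0, "ty": 0, "tz": -0.01, "yaw": 0}
    - {"gripper": 0.525, "tx": 0, "ty": 0, "tz": -0.025, "yaw": 0}
    - {"gripper": 0.525, "tx": 0, "ty": 0, "tz": -0.045, "yaw": 0}
    - {"gripper": 0.525, "tx": 0, "ty": 0, "tz": -0.07, "yaw": 0}
    - {"gripper": 0.525, "tx": 0, "ty": 0, "tz": -0.1, "yaw": 0}
    - {"gripper": 0.525, "tx": 0, "ty": 0, "tz": -0.13, "yaw": 0}
    - {"gripper": 0.525, "tx": 0, "ty": 0, "tz": -0.16, "yaw": 0}
    - {"gripper": 0.525, "tx": 0, "ty": 0, "tz": -0.19, "yaw": 0}
    - {"gripper": 0.525, "tx": 0, "ty": 0, "tz": -0.21, "yaw": 0}
    - {"gripper": 0.525, "tx": 0, "ty": 0, "tz": -0.22, "yaw": 0}
    - {"gripper": 0.525, "tx": 0, "ty": 0, "tz": -0.22, "yaw": 0}

```text
time: 31.35
tool_pos: [0.4116, -0.3814, 0.2493]
eef_rot: [0.002, 1.0, -0.0, 0.002]
ft_force: [-0.1, -0.0, -1.7]
grip_width: 0.0452
grip_force: 23.4
```

Emit:
servo_tool:
  deltas:
    - {"gripper": 0.525, "tx": 0.003, "ty": -0.012, "tz": 0, "yaw": 0}
    - {"gripper": 0.525, "tx": 0.008, "ty": -0.032, "tz": 0, "yaw": 0}
    - {"gripper": 0.525, "tx": 0.014, "ty": -0.058, "tz": 0, "yaw": 0}
    - {"gripper": 0.525, "tx": 0.022, "ty": -0.09, "tz": 0, "yaw": 0}
    - {"gripper": 0.525, "tx": 0.03, "ty": -0.122, "tz": 0, "yaw": 0}
    - {"gripper": 0.525, "tx": 0.038, "ty": -0.155, "tz": 0, "yaw": 0}
    - {"gripper": 0.525, "tx": 0.046, "ty": -0.188, "tz": 0, "yaw": 0}
    - {"gripper": 0.525, "tx": 0.054, "ty": -0.221, "tz": 0, "yaw": 0}
    - {"gripper": 0.525, "tx": 0.062, "ty": -0.254, "tz": 0, "yaw": 0}
    - {"gripper": 0.525, "tx": 0.07, "ty": -0.287, "tz": 0, "yaw": 0}
    - {"gripper": 0.525, "tx": 0.078, "ty": -0.319, "tz": 0, "yaw": 0}
    - {"gripper": 0.525, "tx": 0.085, "ty": -0.35, "tz": 0, "yaw": 0}
    - {"gripper": 0.525, "tx": 0.091, "ty": -0.376, "tz": 0, "yaw": 0}
    - {"gripper": 0.525, "tx": 0.096, "ty": -0.396, "tz": 0, "yaw": 0}
    - {"gripper": 0.525, "tx": 0.098, "ty": -0.407, "tz": 0, "yaw": 0}
    - {"gripper": 0.525, "tx": 0.098, "ty": -0.41, "tz": 0, "yaw": 0}
    - {"gripper": 0.525, "tx": 0.098, "ty": -0.41, "tz": 0, "yaw": 0}
    - {"gripper": 0.525, "tx": 0.098, "ty": -0.41, "tz": 0, "yaw": 0}

```text
time: 32.85
tool_pos: [0.508, 0.028, 0.2455]
eef_rot: [0.001, 1.0, -0.001, -0.001]
ft_force: [0.1, -0.8, -1.7]
grip_width: 0.0453
grip_force: 23.5
```

```bash
python3 look.py side
```

```text
side
 plat [216.2, 232.2] 260 [0.647, 0.033, 0.1357] [0.043, 0.044, 0.02]
 plat [244.9, 240.0] 266 [0.5776, 0.0314, 0.1362] [0.042, 0.042, 0.017]
 mat [206.4, 406.9] 361 [0.5129, 0.356, 0.0184] [0.043, 0.042, 0.011]
 mat [250.6, 412.6] 601 [0.4189, 0.3476, 0.0463] [0.05, 0.051, 0.022]
[0.5082 0.0277 0.2457]
```

Emit:
servo_tool:
  deltas:
    - {"gripper": 0.525, "tx": 0, "ty": 0, "tz": 0.015, "yaw": 0}
    - {"gripper": 0.525, "tx": 0, "ty": 0, "tz": 0.035, "yaw": 0}
    - {"gripper": 0.525, "tx": 0, "ty": 0, "tz": 0.06, "yaw": 0}
    - {"gripper": 0.525, "tx": 0, "ty": 0, "tz": 0.085, "yaw": 0}
    - {"gripper": 0.525, "tx": 0, "ty": 0, "tz": 0.105, "yaw": 0}
    - {"gripper": 0.525, "tx": 0, "ty": 0, "tz": 0.12, "yaw": 0}
    - {"gripper": 0.525, "tx": 0, "ty": 0, "tz": 0.13, "yaw": 0}
    - {"gripper": 0.525, "tx": 0, "ty": 0, "tz": 0.137, "yaw": 0}
    - {"gripper": 0.525, "tx": 0, "ty": 0, "tz": 0.14, "yaw": 0}
    - {"gripper": 0.525, "tx": 0, "ty": 0, "tz": 0.141, "yaw": 0}
    - {"gripper": 0.525, "tx": 0, "ty": 0, "tz": 0.141, "yaw": 0}
    - {"gripper": 0.525, "tx": 0, "ty": 0, "tz": 0.141, "yaw": 0}

```text
time: 33.95
tool_pos: [0.5095, 0.0297, 0.1062]
eef_rot: [-0.0, 1.0, -0.0, 0.001]
ft_force: [-0.6, -1.0, -2.0]
grip_width: 0.0452
grip_force: 23.4
```

Emit:
servo_tool:
  deltas:
    - {"gripper": 0.525, "tx": 0, "ty": 0, "tz": 0.002, "yaw": 0}
    - {"gripper": 0.525, "tx": 0, "ty": 0, "tz": 0.004, "yaw": 0}
    - {"gripper": 0.525, "tx": 0, "ty": 0, "tz": 0.005, "yaw": 0}
    - {"gripper": 0.525, "tx": 0, "ty": 0, "tz": 0.005, "yaw": 0}
    - {"gripper": 0.525, "tx": 0, "ty": 0, "tz": 0.005, "yaw": 0}

```text
time: 34.37
tool_pos: [0.5087, 0.0296, 0.1002]
eef_rot: [0.0, 1.0, -0.0, -0.0]
ft_force: [-0.3, -0.3, -1.5]
grip_width: 0.045
grip_force: 23.4
```

Emit:
servo_tool:
  deltas:
    - {"gripper": 0.525, "tx": 0, "ty": 0, "tz": 0.001, "yaw": 0}
    - {"gripper": 0.525, "tx": 0, "ty": 0, "tz": 0.002, "yaw": 0}
    - {"gripper": 0.525, "tx": 0, "ty": 0, "tz": 0.002, "yaw": 0}
    - {"gripper": 0.525, "tx": 0, "ty": 0, "tz": 0.002, "yaw": 0}

```text
time: 34.7
tool_pos: [0.509, 0.0297, 0.0996]
eef_rot: [0.0, 1.0, -0.0, 0.0]
ft_force: [-2.7, 0.3, 8.3]
grip_width: 0.0452
grip_force: 24.2
```

Emit:
servo_tool:
  deltas:
    - {"gripper": 0.54, "tx": 0, "ty": 0, "tz": 0, "yaw": 0}
    - {"gripper": 0.58, "tx": 0, "ty": 0, "tz": -0.001, "yaw": 0}
    - {"gripper": 0.7, "tx": 0, "ty": 0, "tz": -0.001, "yaw": 0}
    - {"gripper": 0.85, "tx": 0, "ty": 0, "tz": -0.003, "yaw": 0}
    - {"gripper": 0.85, "tx": 0, "ty": 0, "tz": -0.02, "yaw": 0}
    - {"gripper": 0.85, "tx": 0, "ty": 0, "tz": -0.05, "yaw": 0}
    - {"gripper": 0.85, "tx": 0, "ty": 0, "tz": -0.09, "yaw": 0}
    - {"gripper": 0.85, "tx": 0, "ty": 0, "tz": -0.13, "yaw": 0}
    - {"gripper": 0.85, "tx": 0, "ty": 0, "tz": -0.15, "yaw": 0}
    - {"gripper": 0.5, "tx": -0.01, "ty": 0.04, "tz": -0.15, "yaw": 0}
    - {"gripper": 0, "tx": -0.02, "ty": 0.08, "tz": -0.15, "yaw": 0}
    - {"gripper": 0, "tx": -0.03, "ty": 0.12, "tz": -0.15, "yaw": 0}
    - {"gripper": 0, "tx": -0.04, "ty": 0.155, "tz": -0.15, "yaw": 0}
    - {"gripper": 0, "tx": -0.042, "ty": 0.167, "tz": -0.15, "yaw": 0}
    - {"gripper": 0, "tx": -0.042, "ty": 0.167, "tz": -0.15, "yaw": 0}
    - {"gripper": 0, "tx": -0.042, "ty": 0.167, "tz": -0.15, "yaw": 0}
    - {"gripper": 0, "tx": -0.042, "ty": 0.167, "tz": -0.15, "yaw": 0}

```text
time: 36.12
tool_pos: [0.4672, -0.1357, 0.2483]
eef_rot: [-0.0, 1.0, 0.001, 0.0]
ft_force: [0.5, 0.6, 0.5]
grip_width: -0.0001
grip_force: 0.0
```

```bash
python3 look.py side top; python3 k.py; python3 -c "
from h import *
c=cap('top'); save(c,'t2.png',(60,80,580,330),1.5)"
```

```text
side
 plat [216.2, 232.1] 261 [0.6467, 0.0318, 0.1358] [0.041, 0.044, 0.02]
 plat [244.9, 240.0] 268 [0.5777, 0.0296, 0.1357] [0.041, 0.042, 0.02]
 plat [275.2, 249.4] 276 [0.5049, 0.0297, 0.1365] [0.042, 0.044, 0.02]
 mat [206.5, 406.9] 363 [0.513, 0.3563, 0.0181] [0.043, 0.042, 0.01]
 mat [250.5, 412.6] 605 [0.4185, 0.3469, 0.0466] [0.05, 0.053, 0.021]
top
 plat [308.8, 165.3] 190 [0.6473, 0.0326, 0.1345] [0.041, 0.043, 0.029]
 plat [309.4, 189.6] 194 [0.5787, 0.0295, 0.1349] [0.042, 0.042, 0.028]
 plat [309.1, 215.4] 200 [0.5061, 0.0306, 0.1359] [0.041, 0.044, 0.027]
 mat [201.4, 220.8] 129 [0.5139, 0.3557, 0.0199] [0.04, 0.039, 0.014]
 mat [201.1, 250.6] 263 [0.4207, 0.3516, 0.0365] [0.052, 0.061, 0.047]
[ 0.4673 -0.1355  0.2482]
142
0.085 12 [ 0.561 -0.145  0.085] [ 0.584 -0.124  0.095]
0.095 13 [ 0.55  -0.137  0.095] [ 0.563 -0.129  0.105]
0.105 12 [ 0.543 -0.139  0.107] [ 0.553 -0.129  0.113]
0.115 13 [ 0.534 -0.135  0.117] [ 0.545 -0.129  0.124]
0.125 9 [ 0.528 -0.136  0.126] [ 0.538 -0.131  0.132]
0.135 22 [ 0.508 -0.135  0.135] [ 0.528 -0.121  0.145]
0.145 53 [ 0.507 -0.143  0.145] [ 0.53  -0.119  0.154]
0.155 8 [ 0.512 -0.135  0.155] [ 0.521 -0.125  0.157]
```

View pics/t2.png

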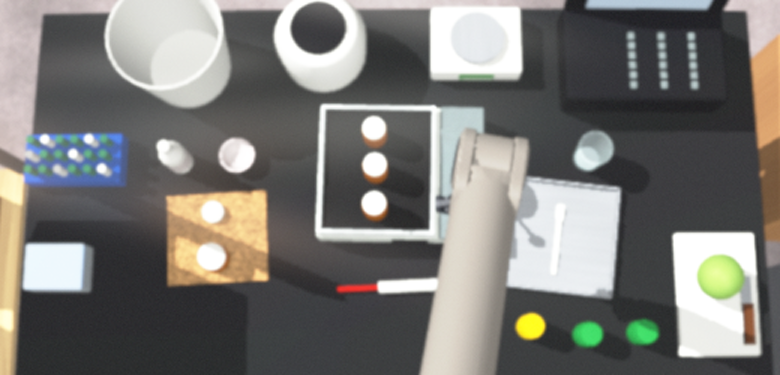

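The top view shows the three tall jars on the platform, at x = 0.647, 0.578 and 0.506 and y ≈ 0.03. The squat is on the mat next to the lid, the tray holds only the spatula, and the bystanders are undisturbed. Next, the lever to the middle mark.

Emit:
servo_tool:
  deltas:
    - {"gripper": 0, "tx": 0, "ty": 0.001, "tz": 0.04, "yaw": 0}
    - {"gripper": 0, "tx": 0, "ty": 0.001, "tz": 0.08, "yaw": 0}
    - {"gripper": 0, "tx": 0, "ty": 0.001, "tz": 0.117, "yaw": 0}
    - {"gripper": 0, "tx": 0, "ty": 0.001, "tz": 0.117, "yaw": 0}
    - {"gripper": 0, "tx": 0.01, "ty": 0.001, "tz": 0.117, "yaw": 0}
    - {"gripper": 0, "tx": 0.02, "ty": 0.001, "tz": 0.117, "yaw": 0}
    - {"gripper": 0, "tx": 0.028, "ty": 0.001, "tz": 0.117, "yaw": 0}
    - {"gripper": 0, "tx": 0.036, "ty": 0.001, "tz": 0.117, "yaw": 0}
    - {"gripper": 0, "tx": 0.044, "ty": 0.001, "tz": 0.117, "yaw": 0}
    - {"gripper": 0, "tx": 0.052, "ty": 0.001, "tz": 0.117, "yaw": 0}
    - {"gripper": 0, "tx": 0.06, "ty": 0.001, "tz": 0.117, "yaw": 0}
    - {"gripper": 0, "tx": 0.067, "ty": 0.001, "tz": 0.117, "yaw": 0}
    - {"gripper": 0, "tx": 0.073, "ty": 0.001, "tz": 0.117, "yaw": 0}
    - {"gripper": 0, "tx": 0.078, "ty": 0.001, "tz": 0.117, "yaw": 0}
    - {"gripper": 0, "tx": 0.08, "ty": 0.001, "tz": 0.117, "yaw": 0}
    - {"gripper": 0, "tx": 0.08, "ty": 0.001, "tz": 0.117, "yaw": 0}
    - {"gripper": 0, "tx": 0.08, "ty": 0.001, "tz": 0.117, "yaw": 0}

```text
time: 37.78
tool_pos: [0.5474, -0.1384, 0.1313]
eef_rot: [0.0, 1.0, -0.0, 0.001]
ft_force: [-0.4, 0.3, 0.4]
grip_width: 0.0002
grip_force: 0.0
```

```bash
python3 k.py; python3 -c "
from h import *
c=cap('side'); save(c,'s3.png',(200,150,340,255),5)"
```

```text
184
0.085 8 [ 0.574 -0.143  0.085] [ 0.581 -0.126  0.091]
0.095 8 [ 0.573 -0.134  0.096] [ 0.579 -0.13   0.103]
0.105 13 [ 0.572 -0.137  0.105] [ 0.58  -0.129  0.113]
0.115 12 [ 0.57  -0.138  0.116] [ 0.579 -0.13   0.125]
0.125 11 [ 0.54  -0.136  0.125] [ 0.575 -0.13   0.134]
0.135 36 [ 0.533 -0.147  0.135] [ 0.574 -0.124  0.145]
0.145 38 [ 0.534 -0.145  0.145] [ 0.573 -0.122  0.155]
0.155 35 [ 0.534 -0.144  0.155] [ 0.573 -0.121  0.165]
0.165 10 [ 0.533 -0.149  0.166] [ 0.536 -0.127  0.175]
```

View pics/s3.png

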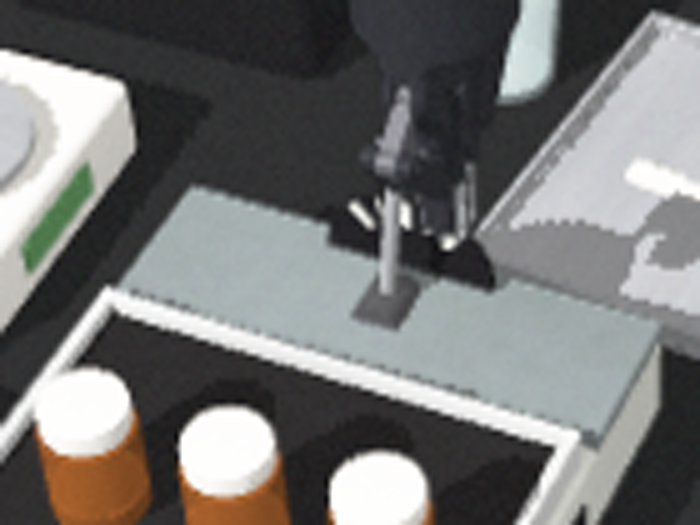

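The rod leans slightly short of vertical, with the knob near (390,150) of the crop. I'll push about 11 mm more, then back away and measure.

Emit:
servo_tool:
  deltas:
    - {"gripper": 0, "tx": 0.005, "ty": 0, "tz": 0, "yaw": 0}
    - {"gripper": 0, "tx": 0.009, "ty": 0, "tz": 0, "yaw": 0}
    - {"gripper": 0, "tx": 0.011, "ty": 0, "tz": 0, "yaw": 0}
    - {"gripper": 0, "tx": 0.011, "ty": 0, "tz": 0, "yaw": 0}
    - {"gripper": 0, "tx": 0.011, "ty": 0, "tz": 0, "yaw": 0}
    - {"gripper": 0, "tx": -0.01, "ty": 0, "tz": 0, "yaw": 0}
    - {"gripper": 0, "tx": -0.03, "ty": 0, "tz": 0, "yaw": 0}
    - {"gripper": 0, "tx": -0.06, "ty": 0, "tz": 0, "yaw": 0}
    - {"gripper": 0, "tx": -0.06, "ty": 0, "tz": 0, "yaw": 0}

```text
time: 38.63
tool_pos: [0.4807, -0.1387, 0.1302]
eef_rot: [-0.0, 1.0, -0.001, -0.003]
ft_force: [-1.0, 0.3, -0.3]
grip_width: 0.0006
grip_force: 0.0
```

```bash
python3 k.py; python3 -c "
from h import *
c=cap('side'); save(c,'s4.png',(200,150,340,255),5)"
```

```text
183
0.085 13 [ 0.576 -0.137  0.085] [ 0.582 -0.13   0.095]
0.095 9 [ 0.576 -0.136  0.096] [ 0.582 -0.128  0.105]
0.105 7 [ 0.577 -0.136  0.106] [ 0.581 -0.129  0.114]
0.115 12 [ 0.576 -0.139  0.115] [ 0.583 -0.129  0.124]
0.125 14 [ 0.481 -0.14   0.126] [ 0.582 -0.13   0.132]
0.135 21 [ 0.48  -0.135  0.135] [ 0.582 -0.126  0.145]
0.145 16 [ 0.481 -0.136  0.145] [ 0.582 -0.123  0.153]
0.155 18 [ 0.481 -0.137  0.155] [ 0.589 -0.123  0.165]
0.165 60 [ 0.482 -0.144  0.165] [ 0.589 -0.12   0.175]
```

View pics/s4.png

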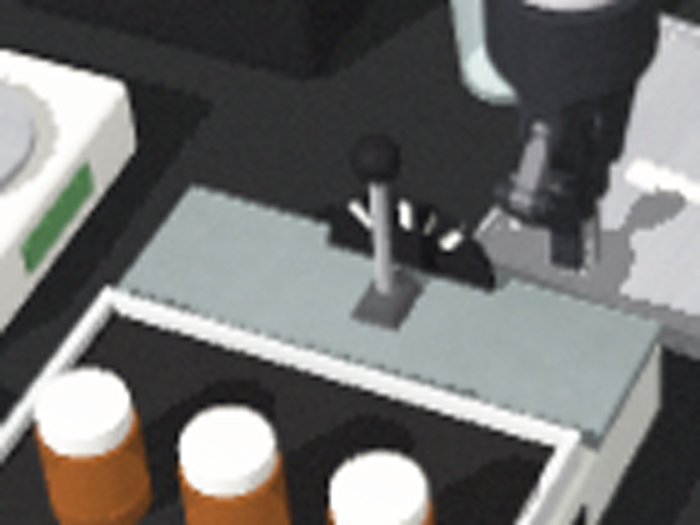

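The rod is vertical: x ≈ 0.579 at every height, with the knob at (377,157) of the crop. I'll raise the arm clear, re-check and hand in.

Emit:
servo_tool:
  deltas:
    - {"gripper": 0, "tx": 0, "ty": 0, "tz": -0.03, "yaw": 0}
    - {"gripper": 0, "tx": 0, "ty": 0, "tz": -0.07, "yaw": 0}
    - {"gripper": 0, "tx": 0, "ty": 0, "tz": -0.11, "yaw": 0}
    - {"gripper": 0, "tx": 0, "ty": 0, "tz": -0.14, "yaw": 0}
    - {"gripper": 0, "tx": 0, "ty": 0, "tz": -0.14, "yaw": 0}
    - {"gripper": 0, "tx": 0, "ty": 0, "tz": -0.14, "yaw": 0}
    - {"gripper": 0, "tx": 0, "ty": 0, "tz": -0.14, "yaw": 0}
    - {"gripper": 0, "tx": 0, "ty": 0, "tz": -0.14, "yaw": 0}

```text
time: 39.4
tool_pos: [0.4863, -0.138, 0.2697]
eef_rot: [-0.0, 1.0, 0.0, -0.001]
ft_force: [-0.0, 0.1, -1.2]
grip_width: 0.0002
grip_force: 0.0
```

```bash
python3 look.py side top; python3 k.py|tail -4; python3 -c "
from h import *
print(manip.read_state()['qd'].round(3)); print(order.job_done())"
```

```text
side
 plat [216.1, 232.1] 261 [0.646, 0.032, 0.1366] [0.044, 0.042, 0.019]
 plat [244.9, 239.9] 264 [0.5774, 0.0298, 0.1372] [0.041, 0.043, 0.016]
 plat [275.1, 249.3] 279 [0.5059, 0.0322, 0.137] [0.043, 0.043, 0.018]
 mat [206.5, 406.9] 362 [0.5132, 0.3565, 0.0182] [0.043, 0.041, 0.01]
 mat [250.5, 412.6] 604 [0.4186, 0.3469, 0.0465] [0.051, 0.051, 0.023]
top
 plat [308.9, 165.3] 192 [0.6478, 0.0327, 0.1347] [0.042, 0.043, 0.026]
 plat [309.4, 189.6] 193 [0.5784, 0.0296, 0.1363] [0.04, 0.042, 0.027]
 plat [309.1, 215.4] 200 [0.5057, 0.0307, 0.1358] [0.042, 0.044, 0.027]
 mat [201.5, 220.8] 125 [0.5148, 0.3562, 0.0191] [0.04, 0.04, 0.012]
 mat [201.1, 250.7] 261 [0.421, 0.3477, 0.0451] [0.052, 0.053, 0.027]
[ 0.4861 -0.1381  0.2697]
0.135 8 [ 0.577 -0.137  0.135] [ 0.582 -0.13   0.144]
0.145 10 [ 0.575 -0.135  0.145] [ 0.581 -0.13   0.153]
0.155 14 [ 0.57  -0.14   0.157] [ 0.588 -0.123  0.165]
0.165 55 [ 0.567 -0.145  0.165] [ 0.588 -0.122  0.175]
[ 0.001 -0.004  0.002 -0.007  0.     0.    -0.   ]
the job is handed in; nothing more can be done
None
```

The changeover is done and handed in (no verdict was returned): the one squat jar present is on the cork mat, the three tall jars are on the platform, and the lever is straight up; the grip briefly read about 46 N on the squat jar, over the 40 N limit, before I eased it to 34 N.

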